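Free the keeper from under a left-hand gas nut

ROBOT

A 7-joint arm with a two-finger parallel gripper is mounted at the origin on the work surface. World frame = base frame: x ahead of the robot, y to its left, z up, the work surface at z = 0. Lengths are in m, angles in rad, forces in N, time in s.
With the tool pointing down it reaches from about 0.425 to 0.975 m from the base axis. Payload 16.7 kg.
Tool frame: the origin (TCP) lies between the finger pads; the fingertips stand 17 mm ahead of it and the grasp point (between the pads) lies 2 mm behind it (robot.finger_overhang is the distance from the TCP to the fingertips, in m); z points along the fingers, x is the direction in which the jaws open and shut, and the axes are right-handed (so a half turn about z gives the same grasp; the last joint's range is limited). The gripper opens to 85 mm and grips with 20 to 120 N. Pads are 22 mm wide; open, the fingers measure 114 mm over their backs; the gripper's body (76 mm by 85 mm) begins 54 mm behind the grasp point. The pads swing forward as they close: fully open they stand 13 mm farther back than shut.
Start: joints at [0.958, 0.426, 0.074, 1.606, -0.034, 1.111, -0.067], TCP at [0.302, -0.604, 0.248] pointing down, gripper open.
Joint ranges: [-2.85, 2.85], [-0.5, 2.14], [-1.23, 1.37], [0.21, 2.46], [-1.02, 4.16], [0.16, 2.05], [-2.73, 2.73]. Speed limits (rad/s): [1.89, 1.89, 2.39, 2.39, 3.01, 3.01, 3.01].

INTERFACE

Orientations are given as a rotation vector (axis times angle).
In Python, from bench import robot gives the robot as it stands. The module is installed in compiled form; this text tells all that it offers.
- The arm moves only by the tool step_arm, never from a script. Its argument "moves" is a list of rows, each an object of numbers: "gripper": the gripper's target within -1 to 1 (shut at 1, half-way at 0, fully open at -1); "tx", "ty", "tz": the shift along the tool's x, y, z in m; "wx", "wy", "wz": the turn, a rotation vector about the tool's x, y, z in rad. In form: [{"gripper": .., "tx": .., "ty": .., "tz": .., "wx": .., "wy": .., "wz": ..}, ...]. A call has 1 to 5 rows; each row shifts and turns the commanded pose from where the row before left it, along the tool's axes as they then stand; what a row does not reach is not made up. A row lasts 1/12 s, in which the tool goes at most 41.7 mm and 7.16 degrees, less where a joint would pass 70% of its speed; a pose out of reach is approached as far as the arm can. A call is refused whole if a number of a shift passes 0.0417 or a number of a turn 0.125, either way. A call with a gripper value outside its range is refused whole. The fingers move at their own pace and stop on an object; "squeeze" is the grip in N (left out, the last holds). Time passes only in rows, so rows that do not move let the fingers close. It gives the time, the measured TCP pose, the force and the opening at its end, in the units of the state.
- robot.observe(): the state, without advancing time (a new reading comes with each control period).
- robot.capture(name): name is "scene" or "top"; returns a dict with "pixels" (420x560x3 uint8, red, green, blue), "fovy" (degrees; the focal length in pixels is half the picture's height over the tangent of half this angle, whatever the lens; pixels are square), "cx", "cy" (the principal point, pixels), "R" (3x3) and "t" (3): a world point X has camera coordinates R X + t. Camera axes: x right, y down, z forward; pixel columns grow to the right and rows downward; lengths in m; the calibration is good to about 2 mm. A picture is of the moment at which its call begins. There is no depth.
- robot.finish_job(): hands the job in, once; it reports no verdict.
The state is a dict: "clock": time; "q": joint angles; "joint_vel": joint speeds; "tau": joint torques, N m; "tool_pos": TCP position; "orientation": TCP orientation; "contact_force": force on the tool from outside, world axes, zero at the start; "wrist_torque": the same for the moment, N m; "width": finger opening in m.
Only numpy, scipy, OpenCV 4.12 (cv2) and the standard library are available. Lean on these libraries where they do the work, as an engineer would, in place of code of your own. Each camera call takes 0.05 s, during which the arm holds its last target.

TASK

Take the yellow keeper plate off the gas inlet block and lay it flat, fin up, in the middle of the empty bay of the blue tray; set it down, do not drop it, and let go. The red-handled brass nut that traps it has a left-hand thread: loosen it by a good half turn CLOCKWISE (as seen looking down on it), feeling on the first few degrees that it gives, never tighten it further, and leave it loose. Leave the tray and everything else on the bench where it stands.

Things in the scene. Friction and masses are not known exactly. Their poses are not given: they have to be found in the camera images.
- nut_grip (a point): Middle of the nut's red bar handle, on the nut's axis; grip across the bar here. Bar 46 mm long (x), 14 thick (y), from 10 mm above to 22 mm below this point; below it a round brass hub, 32 mm across. z: the nut's axis, square to the sloping face (25 degrees from vertical). 40 mm above the face when tight; the frame turns and rises with the nut. The fin stands 50 mm from the axis: open fingers modestly.
- nut (a joint): Turn of the nut, rad: 0 hand-tight, grows clockwise seen from above (a negative turn about nut_grip z); starts 0.03 to 0.35. Left-hand thread, rises 2 mm per rad. About 0.12 N m friction, stays where left. Anticlockwise tightens it: below -0.12 it is overtightened, at -0.25 it jams hard. End stop 4.7. From 2.7 it counts as a good half turn; its nose is then 2 mm clear of the keeper.
- block: Fixed gas inlet block, 150 (x) by 120 mm (y); origin on the bench under its middle, z up. Its aluminium face slopes 25 degrees, rising towards its +x (within 0.4 rad of world -x, so the nut leans away from the robot): 150 mm along the slope, 110 wide, centre 75 mm and upper edge 107 mm above the bench. A 10 mm stud, 30 mm tall, square to the face and 30 mm down-slope of its centre, carries the nut.
- keeper_fin (a point): Grip point in the yellow keeper's upright fin, 30 mm above the plate's underside. Fin 12 mm thick (y), 24 long (x), top 43 mm above the underside. z: the plate's normal (at first square to the sloping face); x: from stud to fin, up the slope. At first 62 mm up-slope of the nut's axis.
- keeper_mid (a point): Middle of the keeper's 5 mm thick plate; axes as keeper_fin, which is 35.5 mm along x and 27.5 along z from here. Plate 97 mm long (x), 44 wide at the slotted end, 22 under the fin; about 0.12 kg. The slot, open at the low (-x) end, hangs on the stud; 3.5 mm lips at its mouth catch behind the nut's nose. Nut loosened: draw it 40 mm or more up the slope, parallel to the face, then lift.
- tray: Blue parts tray, fixed: 150 mm (x) by 260 mm (y), 32 mm high, 4 mm walls and floor; a divider across the middle makes two bays side by side along y. Origin under its middle, z up. Its -y bay holds a brass ring.
- empty_bay (a point): Centre of the floor surface (4 mm above the bench) of the tray's empty bay, on the tray's +y side: 142 mm (x) by 124 mm (y) inside; axes as the tray's, z up. The keeper goes here with keeper_mid near this point and its length along x, either way round.
- ring: Brass sample ring, 52 mm across, 20 mm high, in the tray's other bay; leave alone.
- bottle: White bottle, 52 mm across, 130 mm tall, standing behind the task area; origin under its middle. Leave alone.
- gauge: Black hand pressure gauge lying face up in front of the robot, 72 mm across, 28 mm high; leave alone.
- spanner: Steel spanner lying near the robot at the left; leave alone.
- bulb: Red rubber bulb, 56 mm across, 80 mm tall, at the back; leave alone.
- can: Aluminium sample can, 60 mm across, 55 mm tall, at the back; leave alone.
- stone: White porous plate, 60 x 60 x 12 mm, lying near the robot at the right; leave alone.
- keeper: The keeper as a whole (see keeper_fin, keeper_mid): origin on its underside, on the axis of the stud at the start; axes as keeper_fin.
Mind the look-alikes: they are no part of the job. Of the things like the keeper, leave any that is purple or turquoise; of the rest the larger one is meant.

How it is judged:
By the outcome, as a careful person would: the job done as asked, in the order asked, and still so for the second after the job is handed in, with the robot touching nothing.
It also fails if it takes over 58 s, if anything falls off the work surface, if the arm or the gripper's body presses on something with over 40 N, if the wrist force passes 120 N, or if a joint passes its speed limit or range.

## Working session

There is one attempt and no reset: what is moved stays moved. The work goes in short steps, Python scripts to look and compute and a tool call to move; the robot and the scene stay as the last step left them, time stands still between calls to the robot, and variables do not carry over. Pictures are saved under pics/ and viewed, and the job is handed in when it is done.

Besides the shell and the picture viewer there is one more tool, called after "Request:" in YAML: its name, and indented under it one key for each argument. step_arm: Moves the arm, as the interface text tells. Its arguments: {"type":"object","properties":{"moves":{"type":"array","items":{"type":"object","properties":{"gripper":{"type":"number"},"tx":{"type":"number"},"ty":{"type":"number"},"tz":{"type":"number"},"wx":{"type":"number"},"wy":{"type":"number"},"wz":{"type":"number"}}}},"squeeze":{"type":"number"}},"required":["moves"]}

```bash
mkdir -p pics; python3 - <<'E'
from bench import robot
import cv2,numpy as np,pickle
s=robot.observe()
for k,v in s.items(): print(k,np.round(v,4))
for n in("scene","top"):
    c=robot.capture(n); pickle.dump(c,open(f"pics/{n}0.pkl","wb"))
    cv2.imwrite(f"pics/{n}0.png",c["pixels"][:,:,::-1])
    print(n,c["fovy"],c["cx"],c["cy"],np.round(c["R"],4).tolist(),np.round(c["t"],4).tolist(), [k for k in c])
print(robot.finger_overhang)
E
```

```text
clock 0.0
q [ 0.9575  0.4267  0.0738  1.6066 -0.0341  1.1108 -0.0671]
joint_vel [ 0.0019 -0.0007 -0.0005  0.0011  0.0013  0.0004  0.0011]
tau [ 5.00000e-04 -9.49844e+01  3.76040e+00 -4.63520e+01  1.91000e-02
  1.00000e-02  0.00000e+00]
tool_pos [ 0.3018 -0.6034  0.2476]
orientation [-2.6720e+00  1.6511e+00  1.8000e-03]
contact_force [-0.12   -0.0093 -1.171 ]
wrist_torque [-0.0262 -0.0777 -0.0742]
width 0.0854
scene 49.25670450153146 278.46205431686576 208.2083400773586 [[-0.0877, 0.9961, 0.0135], [0.8299, 0.0806, -0.552], [-0.551, -0.0372, -0.8337]] [0.0519, -0.4198, 1.5176] ['pixels', 'fovy', 'cx', 'cy', 'R', 't']
top 50.78996361150409 271.37758501465163 210.61984033272918 [[-0.0207, -0.9998, 0.0021], [-0.9894, 0.0202, -0.1439], [0.1438, -0.0051, -0.9896]] [0.0273, 0.5674, 1.1654] ['pixels', 'fovy', 'cx', 'cy', 'R', 't']
0.017
```

View pics/scene0.png

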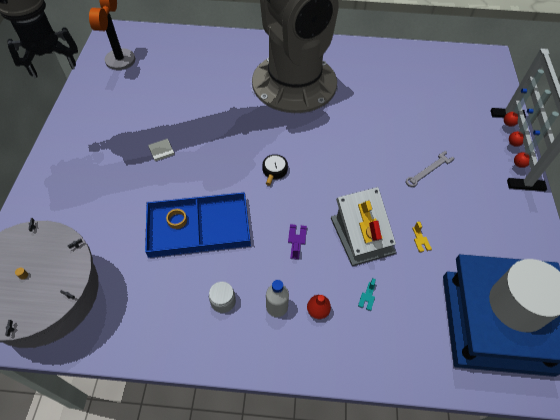

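View pics/top0.png

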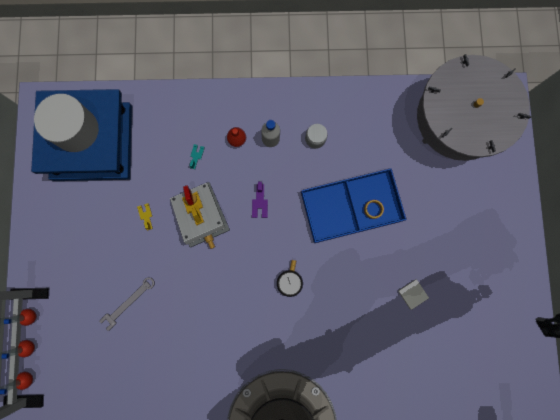

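```bash
python3 - <<'E'
import cv2
def crop(n,x,y,w,h,k,o):
    im=cv2.imread(n)[y:y+h,x:x+w]; im=cv2.resize(im,None,fx=k,fy=k,interpolation=cv2.INTER_CUBIC)
    for i in range(0,w,10):
        cv2.putText(im,str(x+i),(i*k,10),0,.35,(255,255,255),1); cv2.line(im,(i*k,12),(i*k,18),(255,255,255),1)
    for i in range(0,h,10):
        cv2.putText(im,str(y+i),(0,i*k+4),0,.35,(255,255,255),1); cv2.line(im,(24,i*k),(30,i*k),(255,255,255),1)
    cv2.imwrite(o,im)
crop("pics/scene0.png",325,180,75,85,7,"pics/sc_block.png")
crop("pics/top0.png",165,175,75,80,7,"pics/tp_block.png")
crop("pics/scene0.png",140,185,115,75,6,"pics/sc_tray.png")
crop("pics/top0.png",295,165,115,80,6,"pics/tp_tray.png")
E
```

```text
(no output)
```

View pics/sc_block.png

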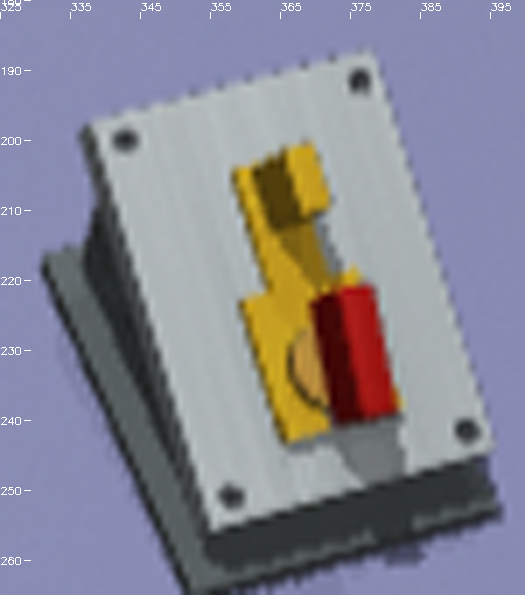

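View pics/tp_block.png

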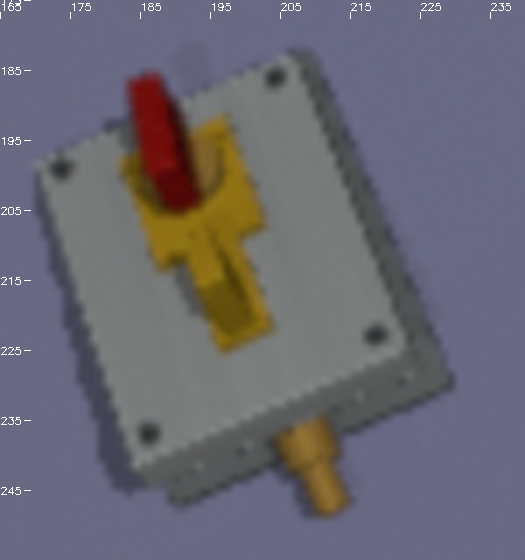

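View pics/sc_tray.png

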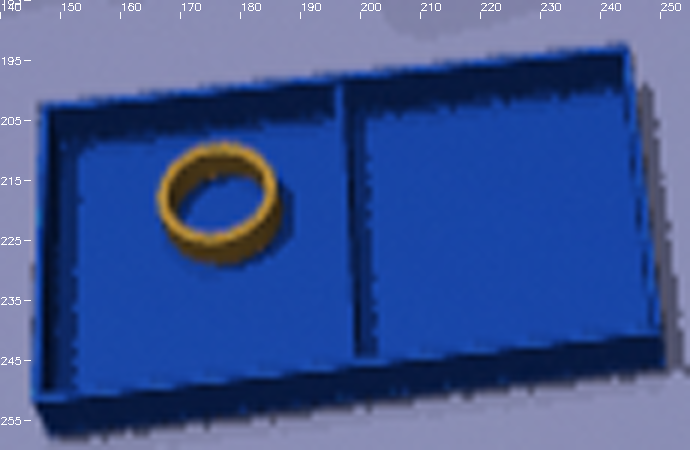

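View pics/tp_tray.png

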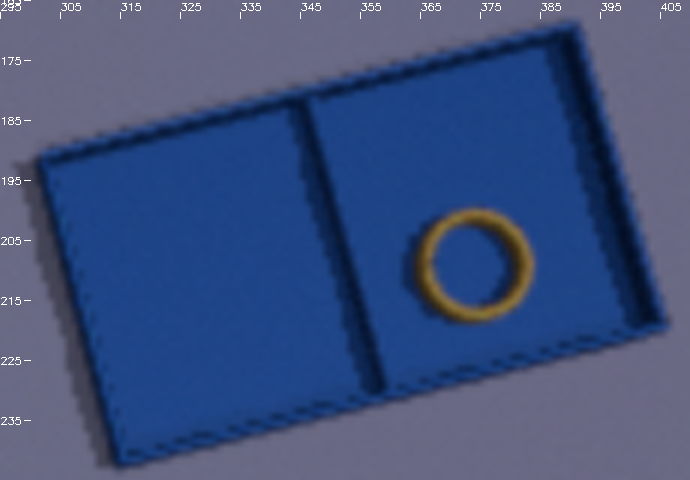

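```bash
cat > h.py <<'E'
import numpy as np,cv2,pickle
from scipy.optimize import least_squares
from scipy.spatial.transform import Rotation as Ro
def proj(c,X):
    X=np.atleast_2d(X); p=X@np.array(c["R"]).T+np.array(c["t"])
    f=c["pixels"].shape[0]/2/np.tan(np.radians(c["fovy"])/2)
    return np.c_[f*p[:,0]/p[:,2]+c["cx"],f*p[:,1]/p[:,2]+c["cy"]]
def pose(p,L): # x,y,yaw
    return np.asarray(L)@Ro.from_euler('z',p[2]).as_matrix().T+[p[0],p[1],0]
def cams(s): return [pickle.load(open(f"pics/{n}{s}.pkl","rb")) for n in("scene","top")]
S=np.radians(25);c,s_=np.cos(S),np.sin(S)
B=np.array([[c,0,-s_],[0,1,0],[s_,0,c]]).T  # columns: slope x, y, normal in block frame
B=np.column_stack([[c,0,s_],[0,1,0],[-s_,0,c]])
def face(v): return np.array([0,0,.075])+np.atleast_2d(v)@B.T  # slope coords->block
E
cat > fit.py <<'E'
from h import *
sc,tp=cams(0)
F=face([[.075,.055,0],[.075,-.055,0],[-.075,-.055,0],[-.075,.055,0]])
ps=np.array([[336.7,197.9],[377.1,187],[394.6,243.4],[354.9,255]])
pt=np.array([[222.8,223.9],[183.8,241.7],[169.6,198.1],[207,182.4]])
def r(p,w=(1,1)): 
    X=pose(p,F); return np.r_[w[0]*(proj(sc,X)-ps).ravel(),w[1]*(proj(tp,X)-pt).ravel()]
for w in((1,1),(1,0),(0,1)):
    o=least_squares(r,[.65,.2,np.pi],args=(w,)); print(np.round(o.x,4),np.round(r(o.x),1))
# tray rim corners z=.032
T=[[x,y,.032] for x,y in((.075,.13),(.075,-.13),(-.075,-.13),(-.075,.13))]
E
python3 fit.py
```

```text
[0.5687 0.2154 3.541 ] [ 0.4 -1.7  0.6 -1.5  1.1 -0.4 -0.1 -0.2  1.1 -0.5  0.5 -0.8  0.1 -0.8
 -0.1 -1.2]
[0.5715 0.2142 3.5479] [-0.3 -0.7 -0.1 -0.7  0.8  0.3 -0.4  0.9  1.7 -1.7  1.2 -1.8  0.5 -1.6
  0.1 -2.2]
[0.5666 0.2165 3.5351] [ 0.9 -2.5  1.2 -2.   1.4 -1.   0.1 -1.   0.6  0.5 -0.1 -0.  -0.2 -0.2
 -0.4 -0.4]
```

```bash
cat >> fit.py <<'E'
def r2(p):
    X=pose(p[:3],F)+[0,0,p[3]]; return np.r_[(proj(sc,X)-ps).ravel(),(proj(tp,X)-pt).ravel()]
o=least_squares(r2,[.65,.2,np.pi,0]); print(np.round(o.x,4),np.round(o.fun,1))
# overlay
p=least_squares(r,[.65,.2,np.pi]).x
np.save("blk.npy",p)
def draw(c,fn,x,y,w,h,k):
    im=cv2.resize(c["pixels"][y:y+h,x:x+w,::-1].copy(),None,fx=k,fy=k,interpolation=cv2.INTER_CUBIC)
    P=lambda X:tuple(int(round(v)) for v in ((proj(c,pose(p,X))[0]-[x,y]+.5)*k))
    def poly(L,col):
        for a,b in zip(L,np.roll(L,-1,0)): cv2.line(im,P(a),P(b),col,1)
    poly(F,(0,255,0))
    poly([[.075,.06,0],[.075,-.06,0],[-.075,-.06,0],[-.075,.06,0]],(255,255,0))
    poly(face([[-.03+.062+a,b,.043] for a,b in((.012,.006),(.012,-.006),(-.012,-.006),(-.012,.006))]),(255,0,255))
    import sys
    th=.2;R=Ro.from_euler('z',-th).as_matrix()
    for z in(.010,-.022):
        poly(face([np.array([-.03,0,.04+.002*th])+R@[a,b,z] for a,b in((.023,.007),(.023,-.007),(-.023,-.007),(-.023,.007))]),(255,255,255))
    cv2.imwrite(fn,im)
draw(sc,"pics/ov_sc.png",325,180,75,85,8);draw(tp,"pics/ov_tp.png",165,175,75,80,7)
E
python3 fit.py
```

```text
[0.5687 0.2154 3.541 ] [ 0.4 -1.7  0.6 -1.5  1.1 -0.4 -0.1 -0.2  1.1 -0.5  0.5 -0.8  0.1 -0.8
 -0.1 -1.2]
[0.5715 0.2142 3.5479] [-0.3 -0.7 -0.1 -0.7  0.8  0.3 -0.4  0.9  1.7 -1.7  1.2 -1.8  0.5 -1.6
  0.1 -2.2]
[0.5666 0.2165 3.5351] [ 0.9 -2.5  1.2 -2.   1.4 -1.   0.1 -1.   0.6  0.5 -0.1 -0.  -0.2 -0.2
 -0.4 -0.4]
[ 0.5673  0.2165  3.541  -0.0068] [ 0.5 -0.6  0.4 -0.3  0.9  0.5 -0.1  0.7  1.   0.4  0.6 -0.   0.3  0.1
 -0.2 -0.2]
```

View pics/ov_sc.png

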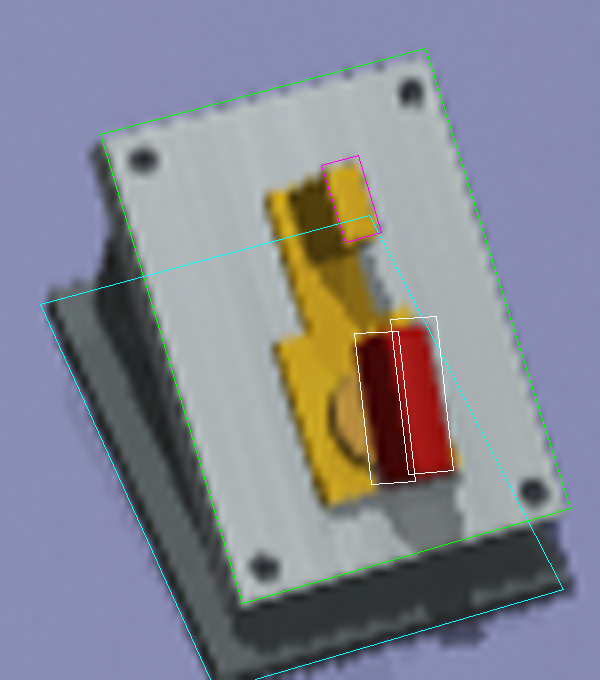

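View pics/ov_tp.png

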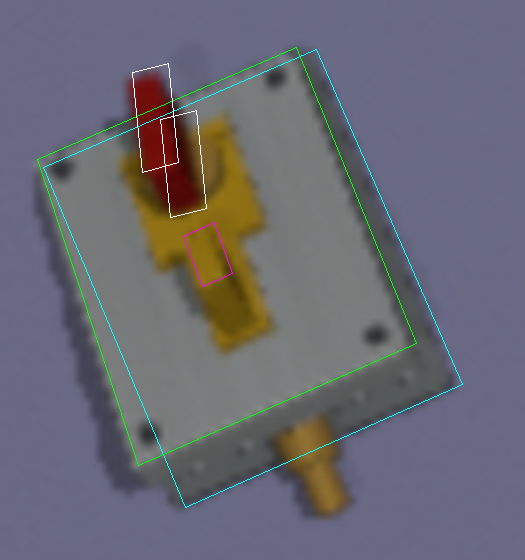

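```bash
cat > plan.py <<'E'
from h import *
import sys,json
def seq(state,pt,Rt,n,yawfirst=False,nd=3,show=5,start=0):
    """rows of body deltas from the measured pose to the target"""
    p0=np.array(state["tool_pos"]);R0=Ro.from_rotvec(state["orientation"])
    rv=(R0.inv()*Rt).as_rotvec()
    p=p0.copy();R=R0;rows=[]
    for k in range(1,n+1):
        pk=p0+(pt-p0)*k/n;Rk=R0*Ro.from_rotvec(rv*k/n)
        t=np.round(R.inv().apply(pk-p),nd);w=np.round((R.inv()*Rk).as_rotvec(),nd)
        p=p+R.apply(t);R=R*Ro.from_rotvec(w)
        rows.append((t,w))
    return rows
def show(rows):
    print("turn",[max(abs(w).max() for t,w in rows)],"shift",max(abs(t).max() for t,w in rows))
    for i in range(0,len(rows),5):
        print(json.dumps([dict(zip(("tx","ty","tz","wx","wy","wz"),np.r_[t,w].round(4).tolist())) for t,w in rows[i:i+5]]))
E
cat > geo.py <<'E'
from h import *
blk=np.load("blk.npy")
Rb=Ro.from_euler('z',blk[2]).as_matrix()
u=Rb@B[:,0];v=Rb@B[:,1];n=Rb@B[:,2]
nut0=pose(blk,face([-.03,0,.04]))[0]
fin0=pose(blk,face([.032,0,.03]))[0]
def nutR(th): # tool x=-(cos v + sin u)
    x=-(np.cos(th)*v+np.sin(th)*u); z=-n
    return Ro.from_matrix(np.column_stack([x,np.cross(z,x),z]))
E
python3 - <<'E'
from geo import *
from plan import *
from bench import robot
print("u",u,"v",v,"n",n,"nut0",nut0,"fin0",fin0)
s=robot.observe()
x=-v;z=np.array([0,0,-1.])
Rd=Ro.from_matrix(np.column_stack([x,np.cross(z,x),z]))
R0=Ro.from_rotvec(s["orientation"]);print((R0.inv()*Rd).as_rotvec())
tgt=nut0+.2*n;print(tgt)
E
```

```text
u [-0.83498436 -0.35241301  0.42261826] v [ 0.38884473 -0.9213033   0.        ] n [0.3893596  0.16433288 0.90630779] nut0 [0.60937309 0.23257823 0.09857376] fin0 [0.55371046 0.2090853  0.11571302]
[-1.75712665e-03  1.83473639e-04 -3.07723123e+00]
[0.68724501 0.26544481 0.27983532]
```

```bash
python3 - <<'E'
from geo import *
from plan import *
from bench import robot
s=robot.observe()
x=-v;z=np.array([0,0,-1.])
Rd=Ro.from_matrix(np.column_stack([x,np.cross(z,x),z]))
show(seq(s,np.array([.66,.25,.30]),Rd,26,nd=3))
E
```

```text
turn [np.float64(0.119)] shift 0.036
[{"tx": -0.023, "ty": -0.027, "tz": -0.002, "wx": -0.0, "wy": 0.0, "wz": -0.118}, {"tx": -0.02, "ty": -0.03, "tz": -0.002, "wx": -0.0, "wy": 0.0, "wz": -0.119}, {"tx": -0.016, "ty": -0.031, "tz": -0.002, "wx": -0.0, "wy": -0.0, "wz": -0.118}, {"tx": -0.013, "ty": -0.034, "tz": -0.002, "wx": -0.0, "wy": -0.0, "wz": -0.118}, {"tx": -0.008, "ty": -0.034, "tz": -0.002, "wx": -0.0, "wy": -0.0, "wz": -0.119}]
[{"tx": -0.004, "ty": -0.036, "tz": -0.002, "wx": -0.0, "wy": -0.0, "wz": -0.118}, {"tx": -0.0, "ty": -0.035, "tz": -0.002, "wx": -0.0, "wy": -0.0, "wz": -0.118}, {"tx": 0.004, "ty": -0.036, "tz": -0.002, "wx": -0.0, "wy": -0.0, "wz": -0.119}, {"tx": 0.008, "ty": -0.034, "tz": -0.002, "wx": -0.001, "wy": -0.0, "wz": -0.118}, {"tx": 0.013, "ty": -0.034, "tz": -0.002, "wx": 0.0, "wy": -0.0, "wz": -0.119}]
[{"tx": 0.016, "ty": -0.031, "tz": -0.002, "wx": 0.0, "wy": -0.0, "wz": -0.118}, {"tx": 0.02, "ty": -0.03, "tz": -0.002, "wx": 0.0, "wy": -0.0, "wz": -0.118}, {"tx": 0.023, "ty": -0.027, "tz": -0.002, "wx": 0.0, "wy": 0.0, "wz": -0.119}, {"tx": 0.02
[... 325 characters left out ...]
: -0.01, "tz": -0.002, "wx": -0.0, "wy": 0.0, "wz": -0.118}, {"tx": 0.035, "ty": -0.005, "tz": -0.002, "wx": -0.0, "wy": 0.0, "wz": -0.119}, {"tx": 0.035, "ty": -0.001, "tz": -0.002, "wx": -0.0, "wy": 0.0, "wz": -0.118}]
[{"tx": 0.036, "ty": 0.003, "tz": -0.002, "wx": -0.0, "wy": 0.0, "wz": -0.118}, {"tx": 0.035, "ty": 0.007, "tz": -0.002, "wx": -0.0, "wy": -0.0, "wz": -0.119}, {"tx": 0.033, "ty": 0.011, "tz": -0.002, "wx": -0.0, "wy": -0.0, "wz": -0.118}, {"tx": 0.032, "ty": 0.016, "tz": -0.002, "wx": -0.001, "wy": -0.0, "wz": -0.119}, {"tx": 0.031, "ty": 0.019, "tz": -0.002, "wx": 0.0, "wy": -0.0, "wz": -0.118}]
[{"tx": 0.027, "ty": 0.022, "tz": -0.002, "wx": 0.0, "wy": 0.0, "wz": -0.118}]
```

Request:
step_arm:
  moves:
    - {"gripper": -0.1,"tx": -0.023,"ty": -0.027,"tz": -0.002,"wz": -0.118}
    - {"gripper": -0.1,"tx": -0.02,"ty": -0.03,"tz": -0.002,"wz": -0.118}
    - {"gripper": -0.1,"tx": -0.016,"ty": -0.031,"tz": -0.002,"wz": -0.118}
    - {"gripper": -0.1,"tx": -0.013,"ty": -0.034,"tz": -0.002,"wz": -0.118}
    - {"gripper": -0.1,"tx": -0.008,"ty": -0.034,"tz": -0.002,"wz": -0.118}

```text
invalid input
```

Request:
step_arm:
  moves:
    - {"gripper": -0.1,"tx": -0.004,"ty": -0.036,"tz": -0.002,"wz": -0.118}
    - {"gripper": -0.1,"tx": 0,"ty": -0.035,"tz": -0.002,"wz": -0.118}
    - {"gripper": -0.1,"tx": 0.004,"ty": -0.036,"tz": -0.002,"wz": -0.118}
    - {"gripper": -0.1,"tx": 0.008,"ty": -0.034,"tz": -0.002,"wz": -0.118}
    - {"gripper": -0.1,"tx": 0.013,"ty": -0.034,"tz": -0.002,"wz": -0.118}

```text
invalid input
```

```bash
python3 - <<'E'
from geo import *
from plan import *
from bench import robot
s=robot.observe()
print(s["clock"],np.round(s["q"],3),np.round(s["tool_pos"],4),s["orientation"],s["width"])
x=-v;z=np.array([0,0,-1.])
Rd=Ro.from_matrix(np.column_stack([x,np.cross(z,x),z]))
show(seq(s,np.array([.66,.25,.30]),Rd,16,nd=3))
E
```

```text
0.1 [ 0.958  0.427  0.074  1.607 -0.034  1.111 -0.067] [ 0.3018 -0.6034  0.2477] [-2.67202056e+00  1.65123220e+00  1.59731992e-03] 0.08504376700557748
turn [np.float64(0.193)] shift 0.058
[{"tx": -0.038, "ty": -0.044, "tz": -0.003, "wx": -0.0, "wy": 0.0, "wz": -0.192}, {"tx": -0.028, "ty": -0.05, "tz": -0.003, "wx": -0.0, "wy": 0.0, "wz": -0.193}, {"tx": -0.019, "ty": -0.055, "tz": -0.004, "wx": -0.0, "wy": -0.0, "wz": -0.192}, {"tx": -0.007, "ty": -0.057, "tz": -0.003, "wx": -0.0, "wy": -0.0, "wz": -0.192}, {"tx": 0.003, "ty": -0.058, "tz": -0.003, "wx": -0.001, "wy": -0.0, "wz": -0.193}]
[{"tx": 0.015, "ty": -0.056, "tz": -0.003, "wx": 0.0, "wy": -0.0, "wz": -0.192}, {"tx": 0.024, "ty": -0.052, "tz": -0.004, "wx": 0.0, "wy": 0.0, "wz": -0.192}, {"tx": 0.035, "ty": -0.047, "tz": -0.003, "wx": 0.0, "wy": 0.0, "wz": -0.193}, {"tx": 0.042, "ty": -0.039, "tz": -0.003, "wx": 0.0, "wy": 0.0, "wz": -0.192}, {"tx": 0.05, "ty": -0.03, "tz": -0.004, "wx": -0.0, "wy": 0.0, "wz": -0.192}]
[{"tx": 0.054, "ty": -0.02, "tz": -0.003, "wx": -0.0, "wy": 0.0, "wz": -0.193}, {"tx": 0.057, "ty": -0.01, "tz": -0.003, "wx": -0.0, "wy": 0.0, "wz": -0.192}, {"tx": 0.058, "ty": 0.002, "tz": -0.003, "wx": -0.001, "wy": 0.0, "wz": -0.192}, {"tx": 0.056, "ty": 0.012, "tz": -0.004, "wx": 0.0, "wy": 0.0, "wz": -0.193}, {"tx": 0.053, "ty": 0.024, "tz": -0.003, "wx": 0.0, "wy": 0.0, "wz": -0.192}]
[{"tx": 0.048, "ty": 0.033, "tz": -0.003, "wx": 0.0, "wy": 0.0, "wz": -0.192}]
```

Request:
step_arm:
  moves:
    - {"gripper": -0.1,"tx": -0.023,"ty": -0.027,"tz": -0.002,"wx": 0,"wy": 0,"wz": -0.118}
    - {"gripper": -0.1,"tx": -0.02,"ty": -0.03,"tz": -0.002,"wx": 0,"wy": 0,"wz": -0.118}
    - {"gripper": -0.1,"tx": -0.016,"ty": -0.031,"tz": -0.002,"wx": 0,"wy": 0,"wz": -0.118}
    - {"gripper": -0.1,"tx": -0.013,"ty": -0.034,"tz": -0.002,"wx": 0,"wy": 0,"wz": -0.118}
    - {"gripper": -0.1,"tx": -0.008,"ty": -0.034,"tz": -0.002,"wx": 0,"wy": 0,"wz": -0.118}

```text
clock: 0.52
tool_pos: [0.371, -0.4379, 0.2581]
orientation: [-3.039, 0.794, 0.001]
contact_force: [1.0, -0.6, -0.2]
width: 0.0468
```

Request:
step_arm:
  moves:
    - {"gripper": -0.1,"tx": -0.004,"ty": -0.036,"tz": -0.002,"wx": 0,"wy": 0,"wz": -0.118}
    - {"gripper": -0.1,"tx": 0,"ty": -0.035,"tz": -0.002,"wx": 0,"wy": 0,"wz": -0.118}
    - {"gripper": -0.1,"tx": 0.004,"ty": -0.036,"tz": -0.002,"wx": 0,"wy": 0,"wz": -0.118}
    - {"gripper": -0.1,"tx": 0.008,"ty": -0.034,"tz": -0.002,"wx": 0,"wy": 0,"wz": -0.118}
    - {"gripper": -0.1,"tx": 0.013,"ty": -0.034,"tz": -0.002,"wx": 0,"wy": 0,"wz": -0.118}

```text
clock: 0.93
tool_pos: [0.4405, -0.2736, 0.2683]
orientation: [3.139, 0.123, -0.001]
contact_force: [0.4, -0.4, 0.2]
width: 0.0469
```

```bash
cat > go.py <<'E'
from geo import *
from plan import *
from bench import robot
s=robot.observe()
print(round(s["clock"],2),"q",np.round(s["q"],3),np.round(s["tool_pos"],4),np.round(s["orientation"],3),"w",s["width"],"F",np.round(s["contact_force"],1),"M",np.round(s["wrist_torque"],2))
E
python3 - <<'E'
from go import *
x=-v;z=np.array([0,0,-1.])
Rd=Ro.from_matrix(np.column_stack([x,np.cross(z,x),z]))
show(seq(s,np.array([.66,.25,.30]),Rd,16,nd=3))
E
```

```text
0.93 q [ 0.692  0.167 -0.291  1.914  0.055  1.068  0.457] [ 0.4405 -0.2736  0.2683] [ 3.139e+00  1.230e-01 -1.000e-03] w 0.04693181995048415 F [ 0.4 -0.4  0.2] M [-0.07 -0.02  0.04]
turn [np.float64(0.119)] shift 0.036
[{"tx": 0.016, "ty": -0.032, "tz": -0.002, "wx": -0.0, "wy": 0.0, "wz": -0.118}, {"tx": 0.02, "ty": -0.029, "tz": -0.002, "wx": -0.0, "wy": 0.0, "wz": -0.118}, {"tx": 0.023, "ty": -0.027, "tz": -0.002, "wx": -0.0, "wy": 0.0, "wz": -0.119}, {"tx": 0.026, "ty": -0.024, "tz": -0.002, "wx": -0.0, "wy": 0.0, "wz": -0.118}, {"tx": 0.029, "ty": -0.02, "tz": -0.002, "wx": -0.0, "wy": 0.0, "wz": -0.118}]
[{"tx": 0.031, "ty": -0.018, "tz": -0.002, "wx": -0.0, "wy": 0.0, "wz": -0.118}, {"tx": 0.033, "ty": -0.013, "tz": -0.002, "wx": -0.0, "wy": 0.0, "wz": -0.119}, {"tx": 0.034, "ty": -0.009, "tz": -0.002, "wx": -0.0, "wy": 0.0, "wz": -0.118}, {"tx": 0.035, "ty": -0.005, "tz": -0.002, "wx": -0.0, "wy": 0.0, "wz": -0.118}, {"tx": 0.036, "ty": -0.002, "tz": -0.002, "wx": -0.0, "wy": 0.0, "wz": -0.118}]
[{"tx": 0.035, "ty": 0.004, "tz": -0.002, "wx": -0.0, "wy": 0.0, "wz": -0.119}, {"tx": 0.035, "ty": 0.007, "tz": -0.002, "wx": -0.0, "wy": 0.0, "wz": -0.118}, {"tx": 0.034, "ty": 0.011, "tz": -0.002, "wx": -0.0, "wy": 0.0, "wz": -0.118}, {"tx": 0.032, "ty": 0.015, "tz": -0.002, "wx": -0.0, "wy": 0.0, "wz": -0.118}, {"tx": 0.03, "ty": 0.019, "tz": -0.002, "wx": -0.0, "wy": 0.0, "wz": -0.118}]
[{"tx": 0.027, "ty": 0.022, "tz": -0.002, "wx": -0.0, "wy": -0.0, "wz": -0.119}]
```

Request:
step_arm:
  moves:
    - {"gripper": -0.1,"tx": 0.016,"ty": -0.032,"tz": -0.002,"wx": 0,"wy": 0,"wz": -0.118}
    - {"gripper": -0.1,"tx": 0.02,"ty": -0.029,"tz": -0.002,"wx": 0,"wy": 0,"wz": -0.118}
    - {"gripper": -0.1,"tx": 0.023,"ty": -0.027,"tz": -0.002,"wx": 0,"wy": 0,"wz": -0.118}
    - {"gripper": -0.1,"tx": 0.026,"ty": -0.024,"tz": -0.002,"wx": 0,"wy": 0,"wz": -0.118}
    - {"gripper": -0.1,"tx": 0.029,"ty": -0.02,"tz": -0.002,"wx": 0,"wy": 0,"wz": -0.118}

```text
clock: 1.35
tool_pos: [0.5102, -0.1106, 0.2784]
orientation: [2.968, 1.031, -0.0]
contact_force: [0.8, -0.7, -0.7]
width: 0.0472
```

Request:
step_arm:
  moves:
    - {"gripper": -0.1,"tx": 0.031,"ty": -0.018,"tz": -0.002,"wx": 0,"wy": 0,"wz": -0.118}
    - {"gripper": -0.1,"tx": 0.033,"ty": -0.013,"tz": -0.002,"wx": 0,"wy": 0,"wz": -0.118}
    - {"gripper": -0.1,"tx": 0.034,"ty": -0.009,"tz": -0.002,"wx": 0,"wy": 0,"wz": -0.118}
    - {"gripper": -0.1,"tx": 0.035,"ty": -0.005,"tz": -0.002,"wx": 0,"wy": 0,"wz": -0.118}
    - {"gripper": -0.1,"tx": 0.036,"ty": -0.002,"tz": -0.002,"wx": 0,"wy": 0,"wz": -0.118}

```text
clock: 1.77
tool_pos: [0.5797, 0.0528, 0.2883]
orientation: [-2.54, -1.849, 0.0]
contact_force: [-0.1, -0.7, 0.3]
width: 0.0469
```

Request:
step_arm:
  moves:
    - {"gripper": -0.1,"tx": 0.035,"ty": 0.004,"tz": -0.002,"wx": 0,"wy": 0,"wz": -0.118}
    - {"gripper": -0.1,"tx": 0.035,"ty": 0.007,"tz": -0.002,"wx": 0,"wy": 0,"wz": -0.118}
    - {"gripper": -0.1,"tx": 0.034,"ty": 0.011,"tz": -0.002,"wx": 0,"wy": 0,"wz": -0.118}
    - {"gripper": -0.1,"tx": 0.032,"ty": 0.015,"tz": -0.002,"wx": 0,"wy": 0,"wz": -0.118}
    - {"gripper": -0.1,"tx": 0.03,"ty": 0.019,"tz": -0.002,"wx": 0,"wy": 0,"wz": -0.118}

```text
clock: 2.18
tool_pos: [0.65, 0.2158, 0.2981]
orientation: [-1.893, -2.507, 0.001]
contact_force: [0.2, -0.4, 0.7]
width: 0.047
```

```bash
python3 - <<'E'
from go import *
th=.2
tgt=nut0+.13*n
show(seq(s,tgt,nutR(th),6,nd=3))
E
```

```text
2.18 q [ 0.103  0.505 -0.752  1.485  0.351  1.29   1.164] [0.65   0.2158 0.2981] [-1.893e+00 -2.507e+00  1.000e-03] w 0.047018262118062676 F [ 0.2 -0.4  0.7] M [-0.02 -0.07  0.02]
turn [np.float64(0.072)] shift 0.014
[{"tx": 0.006, "ty": 0.003, "tz": 0.014, "wx": 0.072, "wy": -0.012, "wz": 0.013}, {"tx": 0.006, "ty": 0.005, "tz": 0.013, "wx": 0.071, "wy": -0.011, "wz": 0.013}, {"tx": 0.006, "ty": 0.005, "tz": 0.013, "wx": 0.072, "wy": -0.012, "wz": 0.012}, {"tx": 0.006, "ty": 0.006, "tz": 0.012, "wx": 0.072, "wy": -0.012, "wz": 0.013}, {"tx": 0.006, "ty": 0.006, "tz": 0.012, "wx": 0.072, "wy": -0.011, "wz": 0.013}]
[{"tx": 0.007, "ty": 0.008, "tz": 0.011, "wx": 0.071, "wy": -0.012, "wz": 0.013}]
```

Request:
step_arm:
  moves:
    - {"gripper": -0.1,"tx": 0.006,"ty": 0.003,"tz": 0.014,"wx": 0.072,"wy": -0.012,"wz": 0.013}
    - {"gripper": -0.1,"tx": 0.006,"ty": 0.005,"tz": 0.013,"wx": 0.072,"wy": -0.012,"wz": 0.013}
    - {"gripper": -0.1,"tx": 0.006,"ty": 0.005,"tz": 0.013,"wx": 0.072,"wy": -0.012,"wz": 0.013}
    - {"gripper": -0.1,"tx": 0.006,"ty": 0.006,"tz": 0.012,"wx": 0.072,"wy": -0.012,"wz": 0.013}
    - {"gripper": -0.1,"tx": 0.006,"ty": 0.006,"tz": 0.012,"wx": 0.072,"wy": -0.012,"wz": 0.013}

```text
clock: 2.6
tool_pos: [0.658, 0.2461, 0.2295]
orientation: [-1.849, -2.275, 0.484]
contact_force: [-0.0, -0.1, 0.1]
width: 0.047
```

Request:
step_arm:
  moves:
    - {"gripper": -0.1,"tx": 0.007,"ty": 0.007,"tz": 0.011,"wx": 0.072,"wy": -0.012,"wz": 0.013}
    - {"gripper": -0.1,"tx": 0,"ty": 0,"tz": 0,"wx": 0,"wy": 0,"wz": 0}

```text
clock: 2.77
tool_pos: [0.6582, 0.2532, 0.211]
orientation: [-1.827, -2.22, 0.582]
contact_force: [0.2, -0.4, -0.0]
width: 0.0468
```

```bash
cat > snap.py <<'E'
import sys
from go import *
def crop(im,x,y,w,h,k,o):
    im=cv2.resize(im[y:y+h,x:x+w],None,fx=k,fy=k,interpolation=cv2.INTER_CUBIC)
    for i in range(0,w,10):
        cv2.putText(im,str(x+i),(i*k,10),0,.35,(255,255,255),1); cv2.line(im,(i*k,12),(i*k,18),(255,255,255),1)
    for i in range(0,h,10):
        cv2.putText(im,str(y+i),(0,i*k+4),0,.35,(255,255,255),1); cv2.line(im,(24,i*k),(30,i*k),(255,255,255),1)
    cv2.imwrite(o,im)
def snap(tag):
    r=[]
    for nm in("scene","top"):
        c_=robot.capture(nm); c_["state"]=robot.observe(); pickle.dump(c_,open(f"pics/{nm}{tag}.pkl","wb")); cv2.imwrite(f"pics/{nm}{tag}.png",c_["pixels"][:,:,::-1]); r.append(c_)
    return r
E
python3 - <<'E'
from snap import *
a,b=snap("1")
crop(a["pixels"][:,:,::-1],320,150,95,100,6,"pics/s1.png")
crop(b["pixels"][:,:,::-1],150,150,90,100,6,"pics/t1.png")
for c_ in(a,b): print(proj(c_,[s["tool_pos"],np.array(s["tool_pos"])+.017*Ro.from_rotvec(s["orientation"]).apply([0,0,1])]))
E
```

```text
2.77 q [-0.117  0.842 -0.643  1.153  0.342  1.72   1.051] [0.6582 0.2532 0.211 ] [-1.827 -2.22   0.582] w 0.046799396293258716 F [ 0.2 -0.4 -0. ] M [ 0.23 -0.5  -0.07]
[[396.23754557 222.57542045]
 [393.11087371 223.52368235]]
[[170.65863595 164.6724226 ]
 [173.23456436 168.97985763]]
```

View pics/s1.png

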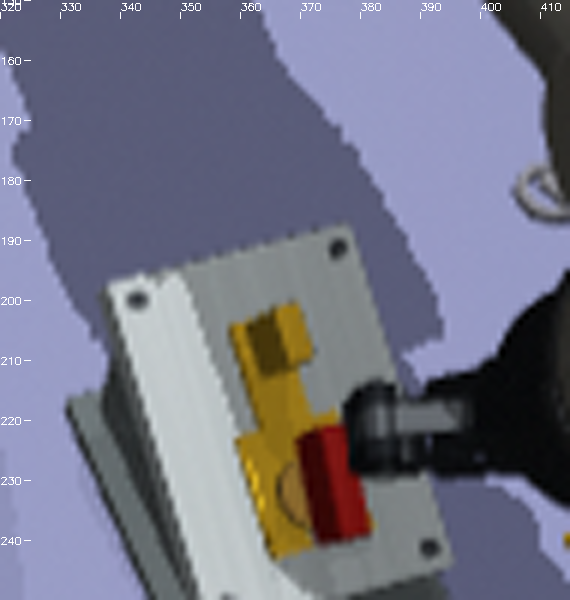

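View pics/t1.png

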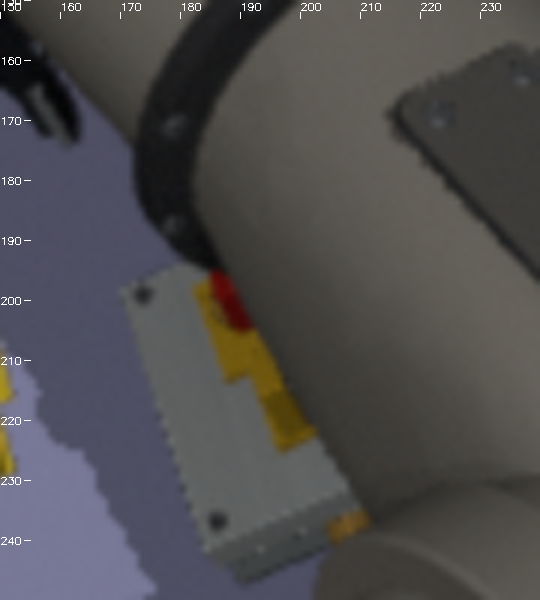

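```bash
cat > ovf.py <<'E'
from h import *
def boxl(p,R,c,img,x,y,k,xs,ys,zs,col):
    P=lambda X:tuple(int(round(q)) for q in ((proj(c,p+R.apply(X))[0]-[x,y]+.5)*k))
    import itertools
    V=[(a,b,d) for a in xs for b in ys for d in zs]
    for i,a in enumerate(V):
        for b in V[i+1:]:
            if sum(q!=w for q,w in zip(a,b))==1: cv2.line(img,P(a),P(b),col,1)
def ov(tag,name,x,y,w,h,k,out,extra=None):
    c=pickle.load(open(f"pics/{name}{tag}.pkl","rb"));s=c["state"]
    p=np.array(s["tool_pos"]);R=Ro.from_rotvec(s["orientation"]);W=s["width"]/2
    im=cv2.resize(c["pixels"][y:y+h,x:x+w,::-1].copy(),None,fx=k,fy=k,interpolation=cv2.INTER_CUBIC)
    for sg,col in((1,(0,255,0)),(-1,(255,255,0))):
        boxl(p,R,c,im,x,y,k,(sg*W,sg*(W+.0145)),(-.011,.011),(-.02,.017),col)
    cv2.imwrite(out,im)
if __name__=="__main__": ov("1","scene",320,150,110,100,6,"pics/s1o.png")
E
python3 ovf.py
```

```text
(no output)
```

View pics/s1o.png

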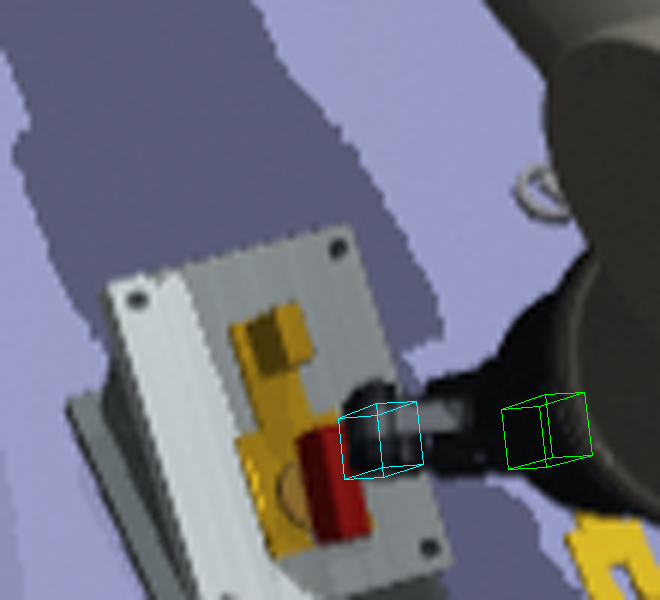

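```bash
cat > barfit.py <<'E'
from geo import *
from scipy.optimize import minimize
import itertools
K=8
def barc(th):
    R=Ro.from_euler('z',-th).as_matrix()
    return pose(blk,face([np.array([-.03,0,.04+.002*th])+R@[a,b,z] for a in(.023,-.023) for b in(.007,-.007) for z in(.010,-.022)]))
def run(c,x,y,w,h):
    im=cv2.resize(c["pixels"][y:y+h,x:x+w],None,fx=K,fy=K,interpolation=cv2.INTER_CUBIC).astype(int)
    m=((im[...,0]>60)&(im[...,1]<.45*im[...,0])).astype(np.uint8)
    ys,xs=np.nonzero(m);print("area",m.sum(),"c",xs.mean()/K+x,ys.mean()/K+y)
    def cost(p):
        q=(proj(c,barc(p[0]))+[p[1]-x,p[2]-y]+.5)*K-.5
        t=np.zeros_like(m);cv2.fillConvexPoly(t,cv2.convexHull((q*16).astype(np.int32)),1,shift=4)
        return (t!=m).sum()/m.sum()
    best=min((minimize(cost,[th,a,b],method="Nelder-Mead",options=dict(initial_simplex=[[th,a,b],[th+.1,a,b],[th,a+1,b],[th,a,b+1]])) for th in(.05,.2,.35) for a in(-1,1) for b in(-1,1)),key=lambda o:o.fun)
    print(best.x,best.fun)
    for th in np.arange(0,.4,.05):
        o=min((minimize(lambda q:cost([th,*q]),[best.x[1]+d,best.x[2]],method="Nelder-Mead") for d in (0,.5)),key=lambda o:o.fun);print(round(th,2),round(o.fun,3),o.x.round(2))
sc,tp=cams(0)
run(sc,355,205,40,45);run(tp,175,175,35,40)
E
python3 barfit.py
```

```text
area 9829 c 375.671278868654 230.39188879845355
[0.00419985 0.18639382 0.44758589] 0.3451012310509716
0.0 0.347 [0.1  0.66]
0.05 0.353 [0.42 0.5 ]
0.1 0.359 [0.65 0.48]
0.15 0.364 [0.19 0.45]
0.2 0.367 [0.1 0.6]
0.25 0.378 [0.16 0.51]
0.3 0.413 [0.22 0.43]
0.35 0.445 [0.47 0.51]
area 6624 c 188.06844429347825 195.7674743357488
[ 0.00418053 -1.02028193  0.43577616] 0.3648852657004831
0.0 0.367 [-1.04  0.47]
0.05 0.401 [-1.05  0.49]
0.1 0.461 [-1.1   0.44]
0.15 0.524 [-1.03  0.44]
0.2 0.58 [-0.53  0.42]
0.25 0.638 [-0.63  0.45]
0.3 0.713 [-0.67  0.53]
0.35 0.795 [-0.77  0.48]
```

```bash
sed -i 's/m=((im.*/m=((im[...,0]>28)\&(im[...,1]<.4*im[...,0])).astype(np.uint8); cv2.imwrite(f"pics\/m{x}.png",np.hstack([m*255,im[...,0].astype(np.uint8)]))/' barfit.py; python3 barfit.py
```

```text
area 10342 c 375.4741345967898 230.6221838135757
[0.00366296 0.06323775 0.44408966] 0.27837942370914714
0.0 0.282 [0.07 0.47]
0.05 0.288 [0.06 0.44]
0.1 0.292 [0.53 0.5 ]
0.15 0.295 [0.07 0.38]
0.2 0.299 [0.23 0.58]
0.25 0.306 [0.07 0.39]
0.3 0.333 [0.06 0.45]
0.35 0.368 [0.11 0.63]
area 6691 c 188.21022642355402 195.71114183231205
[-0.01088525 -1.13387467  0.26790071] 0.33373187864295323
0.0 0.338 [-1.08  0.29]
0.05 0.39 [-1.18  0.26]
0.1 0.453 [-1.09  0.28]
0.15 0.508 [-1.23  0.27]
0.2 0.563 [-0.96  0.3 ]
0.25 0.619 [-0.65  0.29]
0.3 0.683 [-0.65  0.28]
0.35 0.761 [-0.72  0.26]
```

View pics/m355.png

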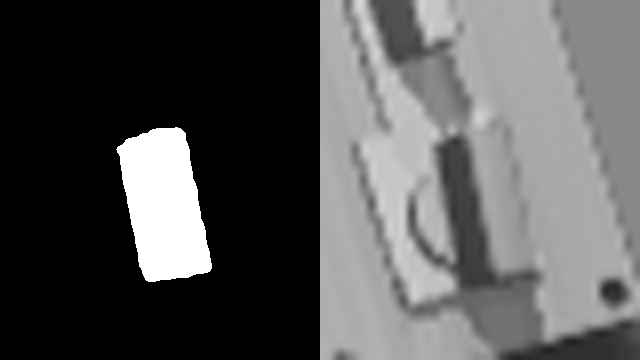

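View pics/m175.png

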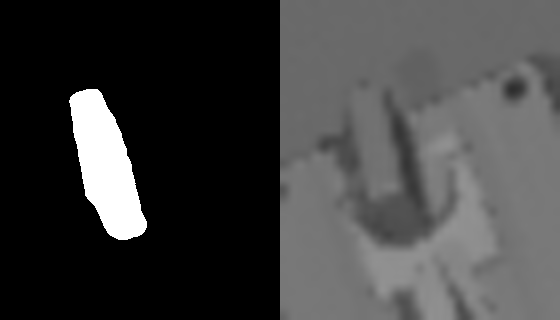

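```bash
cat >> barfit.py <<'E'
outs=[]
for c,x,y,w,h,d in((sc,355,205,40,45,(.1,.4)),(tp,175,175,35,45,(-1.1,.3))):
    for th in(0.,.1,.2):
        k=14
        im=cv2.resize(c["pixels"][y:y+h,x:x+w,::-1].copy(),None,fx=k,fy=k,interpolation=cv2.INTER_CUBIC)[:,:]
        im=cv2.convertScaleAbs(im,alpha=1.6)
        q=((proj(c,barc(th))+[d[0]-x,d[1]-y]+.5)*k).astype(int)
        V=list(itertools.product((0,1),repeat=3))
        for i,a in enumerate(V):
            for j,b in enumerate(V):
                if sum(np.array(a)!=b)==1: cv2.line(im,tuple(map(int,q[i])),tuple(map(int,q[j])),(255,255,255),1)
        outs.append(im[60:430,100:500] if c is tp else im[160:600,130:530])
cv2.imwrite("pics/b_s.png",cv2.resize(np.hstack(outs[:3]),None,fx=.66,fy=.66));cv2.imwrite("pics/b_t.png",cv2.resize(np.hstack(outs[3:]),None,fx=.66,fy=.66))
E
python3 barfit.py >/dev/null
```

```text
(no output)
```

View pics/b_s.png

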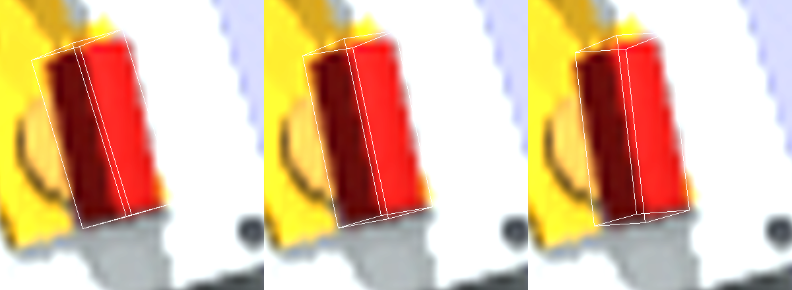

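View pics/b_t.png

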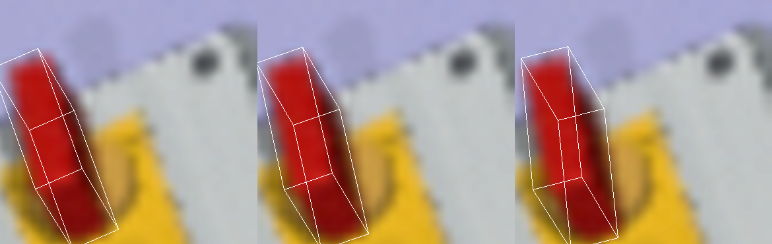

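```bash
python3 - <<'E'
from geo import *
sc,tp=cams(0)
def J(c,X): return np.column_stack([(proj(c,X+e)-proj(c,X))[0]/.001 for e in np.eye(3)*.001])
A=np.vstack([J(sc,nut0),J(tp,nut0)])
for off in([.1,.45,-1.1,.3],[-.5,.95,-.4,.8]):
    d,res,_,_=np.linalg.lstsq(A,np.array(off),rcond=None); print(d, A@d-off)
    d2=np.linalg.lstsq(np.vstack([A,np.eye(3)*200]),np.r_[off,0,0,0],rcond=None)[0]
    print(d2, "in u,v,n:",[d2@u,d2@v,d2@n])
E
```

```text
[-0.00036444  0.0018803  -0.00238605] [ 0.49723233 -0.00101293  0.54684734  0.018765  ]
[-9.56108650e-05  1.48214606e-03 -1.12219640e-03] in u,v,n: [np.float64(-0.0009167546622469048), np.float64(-0.0014026838415351212), np.float64(-0.00081071700709845)]
[-0.00103593  0.00095538 -0.00596959] [ 0.41233736 -0.00083999  0.45348134  0.01556116]
[-0.00040793  0.00040699 -0.00305952] in u,v,n: [np.float64(-0.0010958254570420255), np.float64(-0.0005335843669688581), np.float64(-0.002864815011444816)]
```

```bash
cat >> geo.py <<'E'
nut0=nut0+np.array([-.0002,.001,-.001])
E
python3 - <<'E'
from go import *
th=.12
nut=nut0+.002*.06*n
show(seq(s,nut+.04*n,nutR(th),4,nd=4))
E
```

```text
2.87 q [-0.114  0.834 -0.645  1.155  0.343  1.715  1.052] [0.6591 0.2527 0.2153] [-1.831 -2.226  0.57 ] w 0.04712504000216724 F [0.  0.3 0.8] M [ 0.2  -0.48  0.03]
turn [np.float64(0.0214)] shift 0.0223
[{"tx": 0.0005, "ty": 0.0003, "tz": 0.0223, "wx": -0.0009, "wy": -0.0001, "wz": -0.0213}, {"tx": 0.0005, "ty": 0.0003, "tz": 0.0223, "wx": -0.0008, "wy": -0.0002, "wz": -0.0213}, {"tx": 0.0005, "ty": 0.0003, "tz": 0.0223, "wx": -0.0009, "wy": -0.0001, "wz": -0.0214}, {"tx": 0.0005, "ty": 0.0003, "tz": 0.0222, "wx": -0.0009, "wy": -0.0001, "wz": -0.0213}]
```

Request:
step_arm:
  moves:
    - {"gripper": -0.1,"tx": 0.0005,"ty": 0,"tz": 0.022,"wx": -0.001,"wy": 0,"wz": -0.021}
    - {"gripper": -0.1,"tx": 0.0005,"ty": 0.0005,"tz": 0.022,"wx": -0.001,"wy": 0,"wz": -0.021}
    - {"gripper": -0.1,"tx": 0.0005,"ty": 0,"tz": 0.022,"wx": -0.001,"wy": 0,"wz": -0.021}
    - {"gripper": -0.1,"tx": 0.0005,"ty": 0.0005,"tz": 0.022,"wx": -0.001,"wy": 0,"wz": -0.021}
    - {"gripper": -0.1,"tx": 0,"ty": 0,"tz": 0,"wx": 0,"wy": 0,"wz": 0}

```text
clock: 3.28
tool_pos: [0.6237, 0.238, 0.1353]
orientation: [-1.73, -2.293, 0.551]
contact_force: [-0.4, -0.5, -1.0]
width: 0.047
```

```bash
python3 - <<'E'
from snap import *
a,b=snap("2")
from ovf import ov
ov("2","scene",325,170,95,85,7,"pics/s2o.png")
th=.12
nut=nut0+.002*.06*n
show(seq(s,nut+.003*n,nutR(th),3,nd=4))
E
```

```text
3.28 q [-0.068  0.847 -0.664  1.335  0.373  1.546  1.097] [0.6237 0.238  0.1353] [-1.73  -2.293  0.551] w 0.047041125473634655 F [-0.4 -0.5 -1. ] M [ 0.12 -0.38 -0.03]
turn [np.float64(0.0005)] shift 0.0125
[{"tx": 0.0006, "ty": 0.0007, "tz": 0.0125, "wx": 0.0003, "wy": 0.0002, "wz": -0.0005}, {"tx": 0.0007, "ty": 0.0006, "tz": 0.0125, "wx": 0.0003, "wy": 0.0002, "wz": -0.0005}, {"tx": 0.0006, "ty": 0.0007, "tz": 0.0125, "wx": 0.0004, "wy": 0.0003, "wz": -0.0005}]
```

View pics/s2o.png

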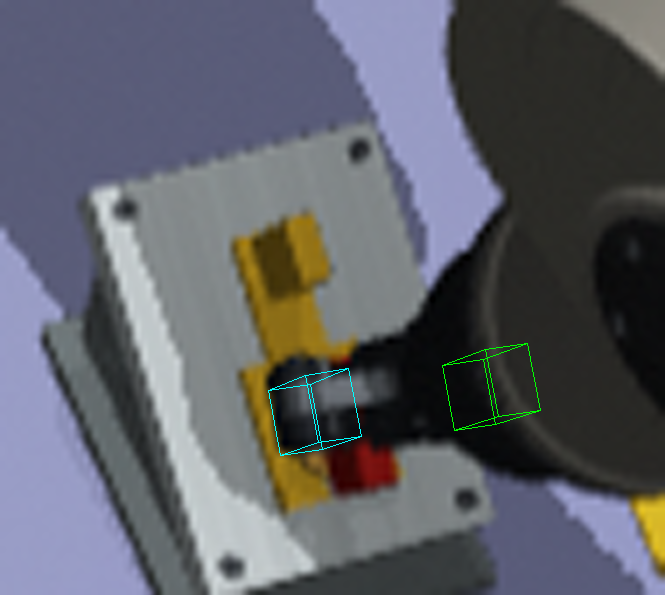

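Request:
step_arm:
  moves:
    - {"gripper": -0.1,"tx": 0.0005,"ty": 0.0005,"tz": 0.0125,"wx": 0,"wy": 0,"wz": 0}
    - {"gripper": -0.1,"tx": 0.0005,"ty": 0.0005,"tz": 0.01,"wx": 0,"wy": 0,"wz": 0}
    - {"gripper": -0.1,"tx": 0.0005,"ty": 0.0005,"tz": 0.006,"wx": 0,"wy": 0,"wz": 0}

```text
clock: 3.63
tool_pos: [0.6151, 0.2369, 0.11]
orientation: [-1.733, -2.293, 0.548]
contact_force: [-0.1, -0.1, -0.6]
width: 0.0472
```

Request:
step_arm:
  moves:
    - {"gripper": -0.1,"tx": 0,"ty": 0,"tz": 0.006,"wx": 0,"wy": 0,"wz": 0}
    - {"gripper": -0.1,"tx": 0,"ty": 0,"tz": 0.003,"wx": 0,"wy": 0,"wz": 0}
    - {"gripper": -0.1,"tx": 0,"ty": 0,"tz": 0,"wx": 0,"wy": 0,"wz": 0}

```text
clock: 3.88
tool_pos: [0.6114, 0.2354, 0.1016]
orientation: [-1.732, -2.293, 0.549]
contact_force: [0.5, -1.1, -0.5]
width: 0.0473
```

```bash
cat >> go.py <<'E'
def rel(p=None):
    p=np.array(s["tool_pos"]) if p is None else p
    d=p-nut0; return "uvn mm",np.round([d@u*1e3,d@v*1e3,d@n*1e3],1)
E
python3 - <<'E'
from snap import *
print(rel())
a,b=snap("3")
from ovf import ov
ov("3","scene",325,170,95,85,7,"pics/s3o.png")
E
```

```text
3.88 q [-0.063  0.864 -0.661  1.388  0.385  1.482  1.081] [0.6114 0.2354 0.1016] [-1.732 -2.293  0.549] w 0.04727169874464531 F [ 0.5 -1.1 -0.5] M [ 0.13 -0.5   0.01]
('uvn mm', array([-0.8, -0.8,  4.8]))
```

View pics/s3o.png

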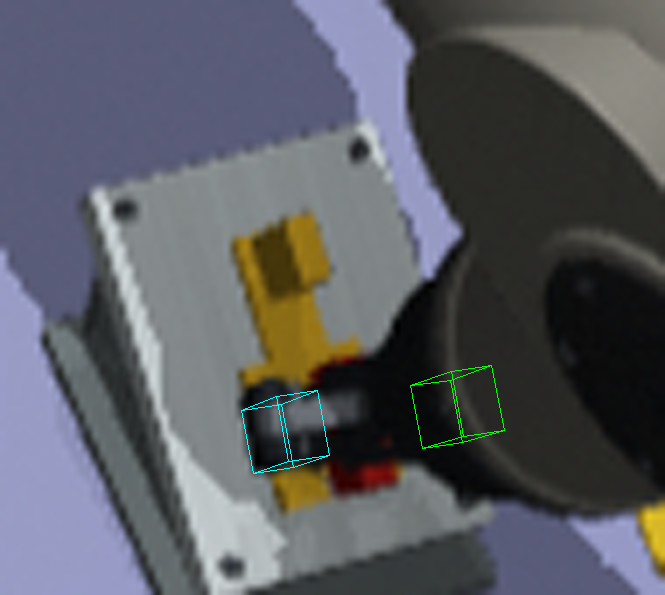

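Request:
step_arm:
  moves:
    - {"gripper": 0.4,"tx": 0,"ty": 0,"tz": 0.001,"wx": 0,"wy": 0,"wz": 0}
    - {"gripper": 0.5,"tx": 0,"ty": 0,"tz": 0,"wx": 0,"wy": 0,"wz": 0}
    - {"gripper": 0.5,"tx": 0,"ty": 0,"tz": 0,"wx": 0,"wy": 0,"wz": 0}
  squeeze: 20

```text
clock: 4.23
tool_pos: [0.6115, 0.2355, 0.1015]
orientation: [-1.732, -2.293, 0.548]
contact_force: [-0.5, 0.2, -0.4]
width: 0.021
```

Request:
step_arm:
  moves:
    - {"gripper": 0.62,"tx": 0,"ty": 0,"tz": 0,"wx": 0,"wy": 0,"wz": 0}
    - {"gripper": 0.62,"tx": 0,"ty": 0,"tz": 0,"wx": 0,"wy": 0,"wz": 0}
  squeeze: 20

```text
clock: 4.4
tool_pos: [0.6116, 0.2352, 0.1015]
orientation: [-1.732, -2.293, 0.548]
contact_force: [0.6, -0.0, 1.1]
width: 0.0163
```

```bash
python3 - <<'E'
from go import *
print(rel())
R=Ro.from_rotvec(s["orientation"]); print("tool F",R.inv().apply(s["contact_force"]),"M",R.inv().apply(s["wrist_torque"]))
E
```

```text
4.4 q [-0.063  0.864 -0.66   1.389  0.386  1.48   1.081] [0.6116 0.2352 0.1015] [-1.732 -2.293  0.548] w 0.016306788820449433 F [ 0.6 -0.   1.1] M [-0.15 -0.47  0.13]
('uvn mm', array([-1. , -0.6,  4.7]))
tool F [-0.26575255  0.08980439 -1.19287046] M [-0.41081054 -0.29619516  0.01973893]
```

Request:
step_arm:
  moves:
    - {"gripper": 1,"tx": 0,"ty": 0,"tz": 0,"wx": 0,"wy": 0,"wz": 0}
    - {"gripper": 1,"tx": 0,"ty": 0,"tz": 0,"wx": 0,"wy": 0,"wz": 0}
    - {"gripper": 1,"tx": 0,"ty": 0,"tz": 0,"wx": 0,"wy": 0,"wz": 0}
  squeeze: 25

```text
clock: 4.65
tool_pos: [0.6119, 0.2345, 0.1016]
orientation: [-1.734, -2.293, 0.549]
contact_force: [2.4, -5.6, 3.4]
width: 0.0136
```

```bash
cat >> go.py <<'E'
R=Ro.from_rotvec(s["orientation"])
print("toolF",R.inv().apply(s["contact_force"]).round(1),"toolM",R.inv().apply(s["wrist_torque"]).round(2),*rel())
E
python3 go.py
```

```text
4.65 q [-0.063  0.863 -0.66   1.388  0.386  1.481  1.081] [0.6119 0.2345 0.1016] [-1.734 -2.293  0.549] w 0.01356949815183038 F [ 2.4 -5.6  3.4] M [-0.88 -0.46  0.52]
toolF [-6.2 -0.6 -3.1] toolM [-0.21 -1.1  -0.05] uvn mm [-0.9  0.2  4.9]
```

Request:
step_arm:
  moves:
    - {"gripper": 1,"tx": -0.0008,"ty": 0,"tz": 0,"wx": 0,"wy": 0,"wz": 0}
    - {"gripper": 1,"tx": 0,"ty": 0,"tz": 0,"wx": 0,"wy": 0,"wz": 0.03}
    - {"gripper": 1,"tx": 0,"ty": 0,"tz": -0.0001,"wx": 0,"wy": 0,"wz": 0.03}
    - {"gripper": 1,"tx": 0,"ty": 0,"tz": 0,"wx": 0,"wy": 0,"wz": 0}
  squeeze: 40

```text
clock: 4.98
tool_pos: [0.612, 0.2344, 0.1018]
orientation: [-1.809, -2.246, 0.559]
contact_force: [1.8, -3.7, 5.5]
width: 0.0133
```

```bash
python3 go.py
```

```text
4.98 q [-0.07   0.859 -0.646  1.389  0.377  1.477  1.027] [0.612  0.2344 0.1018] [-1.809 -2.246  0.559] w 0.013284818225899634 F [ 1.8 -3.7  5.5] M [-0.54 -0.33  0.25]
toolF [-4.4 -1.3 -5.1] toolM [-0.21 -0.64  0.03] uvn mm [-0.9  0.4  5. ]
```

Request:
step_arm:
  moves:
    - {"gripper": 1,"tx": -0.0004,"ty": 0,"tz": -0.0001,"wx": 0,"wy": 0,"wz": 0.04}
    - {"gripper": 1,"tx": -0.0004,"ty": 0,"tz": -0.0001,"wx": 0,"wy": 0,"wz": 0.04}
    - {"gripper": 1,"tx": 0,"ty": 0,"tz": -0.0001,"wx": 0,"wy": 0,"wz": 0.04}
    - {"gripper": 1,"tx": 0,"ty": 0,"tz": -0.0001,"wx": 0,"wy": 0,"wz": 0.04}
  squeeze: 40

```text
clock: 5.32
tool_pos: [0.6122, 0.2342, 0.1021]
orientation: [-1.999, -2.115, 0.586]
contact_force: [2.7, -0.9, 3.2]
width: 0.0132
```

```bash
python3 go.py
```

```text
5.32 q [-0.089  0.849 -0.609  1.39   0.352  1.468  0.887] [0.6122 0.2342 0.1021] [-1.999 -2.115  0.586] w 0.013204112916163507 F [ 2.7 -0.9  3.2] M [-0.13 -0.39  0.3 ]
toolF [-1.6  1.2 -3.8] toolM [-0.42 -0.24 -0.16] uvn mm [-0.8  0.6  5.4]
```

```bash
cat >> go.py <<'E'
X=R.as_matrix()[:,0]; TH=np.arctan2(-X@u,-X@v); print("TH",round(float(TH),3),"tilt err",round(float(np.degrees(np.arccos(-R.as_matrix()[:,2]@n))),2))
E
python3 go.py|tail -1
```

```text
TH 0.343 tilt err 0.18
```

Request:
step_arm:
  moves:
    - {"gripper": 1,"tx": -0.0003,"ty": 0,"tz": -0.0002,"wx": 0,"wy": 0,"wz": 0.1}
    - {"gripper": 1,"tx": 0,"ty": 0,"tz": -0.0002,"wx": 0,"wy": 0,"wz": 0.1}
    - {"gripper": 1,"tx": 0,"ty": 0,"tz": -0.0002,"wx": 0,"wy": 0,"wz": 0.1}
    - {"gripper": 1,"tx": 0,"ty": 0,"tz": -0.0002,"wx": 0,"wy": 0,"wz": 0.1}
    - {"gripper": 1,"tx": 0,"ty": 0,"tz": -0.0002,"wx": 0,"wy": 0,"wz": 0.1}
  squeeze: 40

```text
clock: 5.73
tool_pos: [0.6126, 0.2337, 0.1031]
orientation: [-2.54, -1.6, 0.653]
contact_force: [0.7, -4.1, 6.0]
width: 0.0132
```

```bash
python3 go.py
```

```text
5.73 q [-0.155  0.82  -0.491  1.394  0.277  1.444  0.443] [0.6126 0.2337 0.1031] [-2.54  -1.6    0.653] w 0.013172851857738255 F [ 0.7 -4.1  6. ] M [-0.63  0.03  0.48]
toolF [-5.2  0.8 -5. ] toolM [-0.35 -0.68 -0.2 ] uvn mm [-0.5  1.2  6.3]
TH 0.846 tilt err 0.15
```

Request:
step_arm:
  moves:
    - {"gripper": 1,"tx": -0.0005,"ty": 0,"tz": -0.0004,"wx": 0,"wy": 0,"wz": 0.1}
    - {"gripper": 1,"tx": -0.0002,"ty": 0,"tz": -0.0003,"wx": 0,"wy": 0,"wz": 0.1}
    - {"gripper": 1,"tx": 0,"ty": 0,"tz": -0.0002,"wx": 0,"wy": 0,"wz": 0.1}
    - {"gripper": 1,"tx": 0,"ty": 0,"tz": -0.0002,"wx": 0,"wy": 0,"wz": 0.1}
    - {"gripper": 1,"tx": 0,"ty": 0,"tz": -0.0002,"wx": 0,"wy": 0,"wz": 0.1}
  squeeze: 40

```text
clock: 6.15
tool_pos: [0.6126, 0.2333, 0.1043]
orientation: [2.885, 0.931, -0.666]
contact_force: [-0.8, -2.5, 3.5]
width: 0.0132
```

```bash
python3 go.py
```

```text
6.15 q [-2.240e-01  7.970e-01 -3.720e-01  1.399e+00  2.020e-01  1.425e+00
  1.000e-03] [0.6126 0.2333 0.1043] [ 2.885  0.931 -0.666] w 0.013192192802547084 F [-0.8 -2.5  3.5] M [-0.59 -0.    0.4 ]
toolF [-3.4  1.3 -2.5] toolM [-0.6  -0.37 -0.14] uvn mm [0.1 1.6 7.4]
TH 1.346 tilt err 0.13
```

Request:
step_arm:
  moves:
    - {"gripper": 1,"tx": -0.0004,"ty": 0,"tz": -0.0003,"wx": 0,"wy": 0,"wz": 0.1}
    - {"gripper": 1,"tx": -0.0003,"ty": 0,"tz": -0.0003,"wx": 0,"wy": 0,"wz": 0.1}
    - {"gripper": 1,"tx": 0,"ty": 0,"tz": -0.0002,"wx": 0,"wy": 0,"wz": 0.1}
    - {"gripper": 1,"tx": 0,"ty": 0,"tz": -0.0002,"wx": 0,"wy": 0,"wz": 0.1}
    - {"gripper": 1,"tx": 0,"ty": 0,"tz": -0.0002,"wx": 0,"wy": 0,"wz": 0.1}
  squeeze: 40

```text
clock: 6.57
tool_pos: [0.6124, 0.2332, 0.1055]
orientation: [2.93, 0.182, -0.611]
contact_force: [-0.6, -2.8, 2.4]
width: 0.0131
```

```bash
python3 go.py
```

```text
6.57 q [-0.296  0.78  -0.252  1.405  0.129  1.41  -0.441] [0.6124 0.2332 0.1055] [ 2.93   0.182 -0.611] w 0.013098771188187617 F [-0.6 -2.8  2.4] M [-0.47 -0.    0.41]
toolF [-1.7  3.  -1.5] toolM [-0.59 -0.02 -0.19] uvn mm [0.8 1.6 8.4]
TH 1.846 tilt err 0.11
```

Request:
step_arm:
  moves:
    - {"gripper": 1,"tx": -0.0002,"ty": 0.0003,"tz": -0.0003,"wx": 0,"wy": 0,"wz": 0.1}
    - {"gripper": 1,"tx": -0.0002,"ty": 0,"tz": -0.0002,"wx": 0,"wy": 0,"wz": 0.1}
    - {"gripper": 1,"tx": 0,"ty": 0,"tz": -0.0002,"wx": 0,"wy": 0,"wz": 0.1}
    - {"gripper": 1,"tx": 0,"ty": 0,"tz": -0.0002,"wx": 0,"wy": 0,"wz": 0.1}
    - {"gripper": 1,"tx": 0,"ty": 0,"tz": -0.0002,"wx": 0,"wy": 0,"wz": 0.1}
  squeeze: 40

```text
clock: 6.98
tool_pos: [0.6122, 0.2333, 0.1067]
orientation: [2.804, -0.533, -0.525]
contact_force: [-2.0, -1.2, 2.4]
width: 0.0133
```

```bash
python3 go.py
```

```text
6.98 q [-0.371  0.77  -0.13   1.411  0.055  1.4   -0.882] [0.6122 0.2333 0.1067] [ 2.804 -0.533 -0.525] w 0.013257887183818502 F [-2.  -1.2  2.4] M [-0.23  0.39  0.2 ]
toolF [-2.   2.4 -1.2] toolM [-0.41 -0.23 -0.15] uvn mm [1.4 1.4 9.4]
TH 2.346 tilt err 0.09
```

Request:
step_arm:
  moves:
    - {"gripper": 1,"tx": -0.0002,"ty": 0.0003,"tz": -0.0002,"wx": 0,"wy": 0,"wz": 0.1}
    - {"gripper": 1,"tx": -0.0002,"ty": 0,"tz": -0.0002,"wx": 0,"wy": 0,"wz": 0.1}
    - {"gripper": 1,"tx": 0,"ty": 0,"tz": -0.0002,"wx": 0,"wy": 0,"wz": 0.1}
    - {"gripper": 1,"tx": 0,"ty": 0,"tz": -0.0002,"wx": 0,"wy": 0,"wz": 0.1}
    - {"gripper": 1,"tx": 0,"ty": 0,"tz": -0.0002,"wx": 0,"wy": 0,"wz": 0.1}
  squeeze: 40

```text
clock: 7.4
tool_pos: [0.612, 0.2338, 0.1078]
orientation: [2.527, -1.182, -0.413]
contact_force: [-2.3, 0.9, 2.3]
width: 0.0131
```

Request:
step_arm:
  moves:
    - {"gripper": 1,"tx": 0,"ty": 0,"tz": -0.0002,"wx": 0,"wy": 0,"wz": 0.1}
    - {"gripper": 1,"tx": 0,"ty": 0,"tz": -0.0002,"wx": 0,"wy": 0,"wz": 0.1}
    - {"gripper": 1,"tx": 0,"ty": 0,"tz": -0.0002,"wx": 0,"wy": 0,"wz": 0.1}
    - {"gripper": 1,"tx": 0,"ty": 0,"tz": -0.0002,"wx": 0,"wy": 0,"wz": 0.08}
    - {"gripper": 1,"tx": 0,"ty": 0,"tz": 0,"wx": 0,"wy": 0,"wz": 0}
  squeeze: 40

```text
clock: 7.82
tool_pos: [0.6121, 0.2344, 0.1085]
orientation: [2.229, -1.615, -0.316]
contact_force: [-4.4, 4.0, 3.1]
width: 0.0134
```

```bash
python3 go.py
```

```text
7.82 q [-0.506  0.767  0.086  1.42  -0.075  1.392 -1.655] [0.6121 0.2344 0.1085] [ 2.229 -1.615 -0.316] w 0.013371713686877673 F [-4.4  4.   3.1] M [ 0.51  0.84 -0.49]
toolF [-5.1  4.  -1.7] toolM [-0.65 -0.88  0.11] uvn mm [ 1.9  0.4 11.2]
TH -3.059 tilt err 0.09
```

Request:
step_arm:
  moves:
    - {"gripper": 0,"tx": -0.0005,"ty": 0.0004,"tz": 0,"wx": 0,"wy": 0,"wz": 0}
    - {"gripper": -0.1,"tx": 0,"ty": 0,"tz": 0,"wx": 0,"wy": 0,"wz": 0}
    - {"gripper": -0.1,"tx": 0,"ty": 0,"tz": 0,"wx": 0,"wy": 0,"wz": 0}
    - {"gripper": -0.1,"tx": 0,"ty": 0,"tz": 0,"wx": 0,"wy": 0,"wz": 0}
  squeeze: 40

```text
clock: 8.15
tool_pos: [0.6126, 0.2335, 0.1087]
orientation: [2.233, -1.612, -0.315]
contact_force: [0.2, -0.0, -0.4]
width: 0.0469
```

```bash
python3 go.py
```

```text
8.15 q [-0.504  0.767  0.085  1.42  -0.073  1.391 -1.651] [0.6126 0.2335 0.1087] [ 2.233 -1.612 -0.315] w 0.04686560193885758 F [ 0.2 -0.  -0.4] M [ 0.18 -0.41 -0.01]
toolF [ 0.1 -0.3  0.3] toolM [ 0.45 -0.05  0.  ] uvn mm [ 1.8  1.4 11.4]
TH -3.062 tilt err 0.15
```

Released cleanly. Retreat along the axis.

Request:
step_arm:
  moves:
    - {"gripper": -0.1,"tx": 0,"ty": 0,"tz": -0.02,"wx": 0,"wy": 0,"wz": 0}
    - {"gripper": -0.1,"tx": 0,"ty": 0,"tz": -0.04,"wx": 0,"wy": 0,"wz": -0.04}
    - {"gripper": -0.1,"tx": 0,"ty": 0,"tz": -0.02,"wx": 0,"wy": 0,"wz": -0.04}
    - {"gripper": -0.1,"tx": 0,"ty": 0,"tz": 0,"wx": 0,"wy": 0,"wz": 0}

```text
clock: 8.48
tool_pos: [0.6464, 0.2476, 0.1857]
orientation: [2.308, -1.527, -0.333]
contact_force: [0.3, 0.1, 0.2]
width: 0.047
```

```bash
python3 - <<'E'
from snap import *
a,b=snap("4")
from ovf import ov
ov("4","scene",325,170,95,85,7,"pics/s4o.png")
crop(b["pixels"][:,:,::-1],150,150,90,100,6,"pics/t4.png")
fin=nut0+.0624*u+.0003*v
show(seq(s,fin+.045*n,nutR(np.pi),4,nd=4))
E
```

```text
8.48 q [-0.493  0.749  0.076  1.269 -0.063  1.553 -1.579] [0.6464 0.2476 0.1857] [ 2.308 -1.527 -0.333] w 0.04699424065370267 F [0.3 0.1 0.2] M [ 0.14 -0.42 -0.04]
toolF [-0.  -0.2 -0.3] toolM [0.45 0.02 0.05] uvn mm [ 1.2  1.6 96.7]
TH 3.139 tilt err 0.53
turn [np.float64(0.0024)] shift 0.0154
[{"tx": -0.0003, "ty": 0.0154, "tz": 0.0128, "wx": -0.0023, "wy": 0.0001, "wz": 0.0007}, {"tx": -0.0004, "ty": 0.0154, "tz": 0.0128, "wx": -0.0024, "wy": 0.0001, "wz": 0.0006}, {"tx": -0.0003, "ty": 0.0153, "tz": 0.0129, "wx": -0.0023, "wy": 0.0001, "wz": 0.0007}, {"tx": -0.0003, "ty": 0.0154, "tz": 0.0128, "wx": -0.0023, "wy": 0.0001, "wz": 0.0007}]
```

View pics/s4o.png

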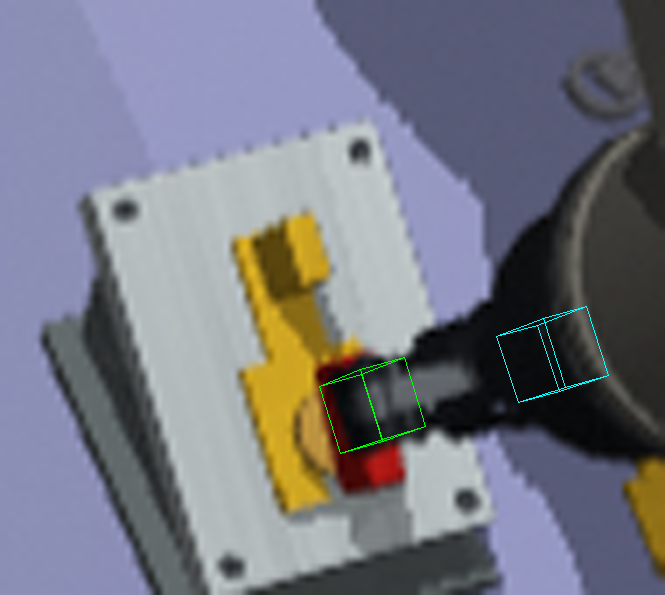

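View pics/t4.png

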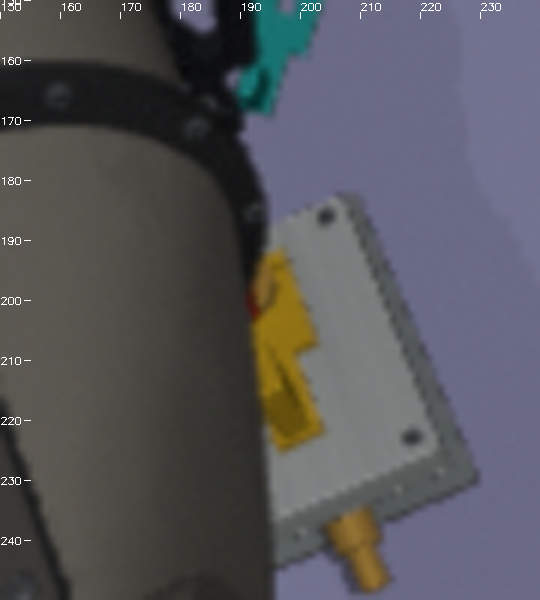

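Request:
step_arm:
  moves:
    - {"gripper": -0.1,"tx": -0.0003,"ty": 0.0154,"tz": 0.0128,"wx": -0.0023,"wy": 0,"wz": 0.001}
    - {"gripper": -0.1,"tx": -0.0003,"ty": 0.0154,"tz": 0.0128,"wx": -0.0023,"wy": 0,"wz": 0.0005}
    - {"gripper": -0.1,"tx": -0.0003,"ty": 0.0154,"tz": 0.0128,"wx": -0.0023,"wy": 0,"wz": 0.0005}
    - {"gripper": -0.1,"tx": -0.0003,"ty": 0.0154,"tz": 0.0128,"wx": -0.0023,"wy": 0,"wz": 0.0005}
    - {"gripper": -0.1,"tx": 0,"ty": 0,"tz": 0,"wx": 0,"wy": 0,"wz": 0}

```text
clock: 9.0
tool_pos: [0.5679, 0.2161, 0.1595]
orientation: [2.287, -1.523, -0.345]
contact_force: [-0.3, 0.3, 0.3]
width: 0.0468
```

```bash
python3 - <<'E'
from snap import *
fin=nut0+.0624*u+.0003*v
show(seq(s,fin+.02*n,nutR(np.pi),2,nd=4))
show(seq(s,fin-.01*n,nutR(np.pi),4,nd=4))
a,b=snap("5")
from ovf import ov
ov("5","scene",325,170,95,85,7,"pics/s5o.png")
crop(b["pixels"][:,:,::-1],150,150,90,100,6,"pics/t5.png")
E
```

```text
9.0 q [-0.501  0.65   0.067  1.518 -0.058  1.423 -1.591] [0.5679 0.2161 0.1595] [ 2.287 -1.523 -0.345] w 0.04678013468653588 F [-0.3  0.3  0.3] M [ 0.22 -0.49 -0.02]
toolF [-0.4  0.3 -0.2] toolM [ 0.54 -0.02  0.01] uvn mm [66.8  0.  37.2]
TH -3.138 tilt err 0.65
turn [np.float64(0.0057)] shift 0.0086
[{"tx": 0.0001, "ty": -0.0023, "tz": 0.0086, "wx": 0.0057, "wy": 0.0001, "wz": -0.0017}, {"tx": 0.0002, "ty": -0.0022, "tz": 0.0086, "wx": 0.0057, "wy": 0.0, "wz": -0.0017}]
turn [np.float64(0.0029)] shift 0.0118
[{"tx": 0.0001, "ty": -0.0012, "tz": 0.0118, "wx": 0.0029, "wy": 0.0, "wz": -0.0009}, {"tx": 0.0, "ty": -0.0012, "tz": 0.0118, "wx": 0.0028, "wy": 0.0001, "wz": -0.0008}, {"tx": 0.0001, "ty": -0.0012, "tz": 0.0118, "wx": 0.0029, "wy": -0.0, "wz": -0.0009}, {"tx": 0.0001, "ty": -0.0011, "tz": 0.0118, "wx": 0.0028, "wy": 0.0, "wz": -0.0008}]
```

View pics/s5o.png

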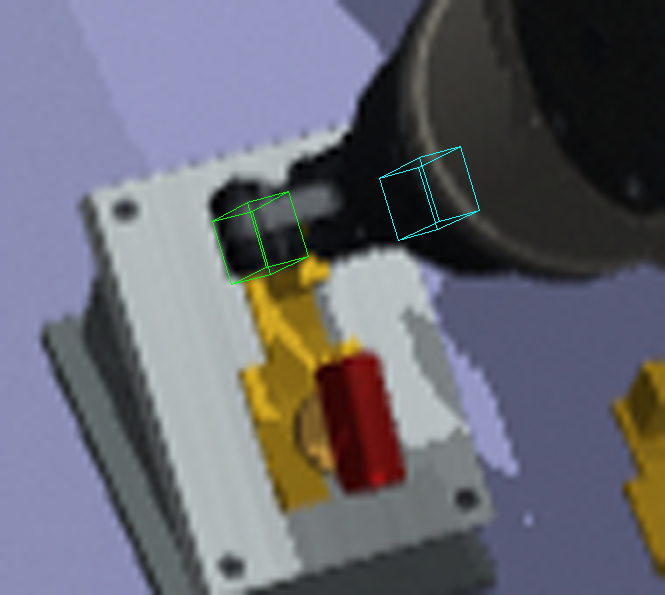

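View pics/t5.png

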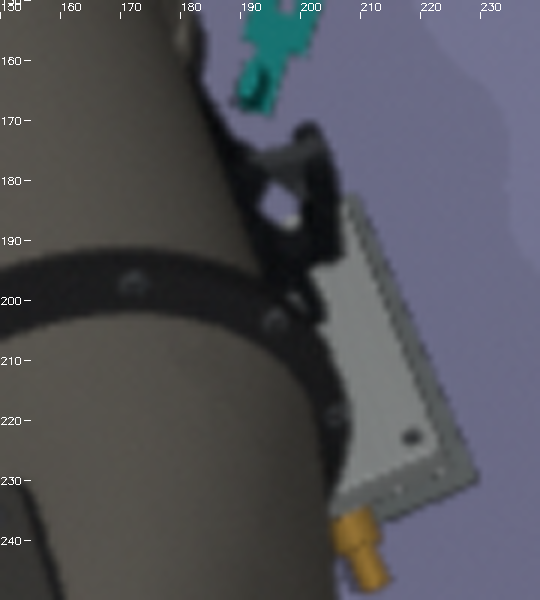

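```bash
python3 - <<'E'
from snap import *
fin=nut0+.0624*u+.0003*v
show(seq(s,fin-.01*n,nutR(np.pi),5,nd=4))
E
```

```text
9.1 q [-0.501  0.651  0.067  1.511 -0.058  1.425 -1.591] [0.5708 0.2175 0.1605] [ 2.29  -1.524 -0.343] w 0.04699337514260017 F [ 0.6  0.2 -0.2] M [ 0.19 -0.44  0.03]
toolF [ 0.1 -0.6 -0.1] toolM [ 0.48  0.01 -0.03] uvn mm [64.3 -0.1 39.5]
TH -3.138 tilt err 0.46
turn [np.float64(0.0017)] shift 0.0099
[{"tx": 0.0001, "ty": -0.0005, "tz": 0.0099, "wx": 0.0016, "wy": 0.0, "wz": -0.0006}, {"tx": 0.0001, "ty": -0.0004, "tz": 0.0099, "wx": 0.0016, "wy": 0.0001, "wz": -0.0007}, {"tx": 0.0, "ty": -0.0004, "tz": 0.0099, "wx": 0.0016, "wy": -0.0, "wz": -0.0006}, {"tx": 0.0001, "ty": -0.0005, "tz": 0.0099, "wx": 0.0016, "wy": 0.0, "wz": -0.0006}, {"tx": 0.0001, "ty": -0.0004, "tz": 0.0099, "wx": 0.0017, "wy": 0.0, "wz": -0.0007}]
```

Request:
step_arm:
  moves:
    - {"gripper": -0.1,"tx": 0,"ty": 0,"tz": 0.015,"wx": 0.001,"wy": 0,"wz": -0.001}
    - {"gripper": -0.1,"tx": 0,"ty": 0,"tz": 0.015,"wx": 0,"wy": 0,"wz": -0.001}
    - {"gripper": -0.1,"tx": 0,"ty": 0,"tz": 0.01,"wx": 0,"wy": 0,"wz": -0.001}
    - {"gripper": -0.1,"tx": 0,"ty": 0,"tz": 0,"wx": 0,"wy": 0,"wz": 0}
    - {"gripper": -0.1,"tx": 0,"ty": 0,"tz": 0,"wx": 0,"wy": 0,"wz": 0}

```text
clock: 9.52
tool_pos: [0.5559, 0.2112, 0.1247]
orientation: [2.293, -1.522, -0.343]
contact_force: [0.2, -0.2, -0.3]
width: 0.047
```

```bash
python3 go.py
```

```text
9.52 q [-0.499  0.665  0.061  1.575 -0.058  1.346 -1.588] [0.5559 0.2112 0.1247] [ 2.293 -1.522 -0.343] w 0.04701295866646231 F [ 0.2 -0.2 -0.3] M [ 0.2  -0.44 -0.04]
toolF [ 0.3 -0.2  0.2] toolM [ 0.48 -0.03  0.03] uvn mm [63.8 -0.2  0.1]
TH -3.141 tilt err 0.38
```

Request:
step_arm:
  moves:
    - {"gripper": -0.1,"tx": 0.0005,"ty": -0.0007,"tz": 0.005,"wx": 0.005,"wy": 0,"wz": 0}
    - {"gripper": -0.1,"tx": 0,"ty": -0.0007,"tz": 0.004,"wx": 0,"wy": 0,"wz": 0}
    - {"gripper": 0.3,"tx": 0,"ty": 0,"tz": 0,"wx": 0,"wy": 0,"wz": 0}
    - {"gripper": 0.5,"tx": 0,"ty": 0,"tz": 0,"wx": 0,"wy": 0,"wz": 0}
    - {"gripper": 0.62,"tx": 0,"ty": 0,"tz": 0,"wx": 0,"wy": 0,"wz": 0}

```text
clock: 9.93
tool_pos: [0.5538, 0.2098, 0.1164]
orientation: [2.298, -1.525, -0.338]
contact_force: [0.8, 0.7, -0.0]
width: 0.0164
```

```bash
python3 go.py
```

```text
9.93 q [-0.498  0.667  0.06   1.59  -0.058  1.322 -1.588] [0.5538 0.2098 0.1164] [ 2.298 -1.525 -0.338] w 0.016407853836533825 F [ 0.8  0.7 -0. ] M [ 0.19 -0.41  0.  ]
toolF [-0.3 -0.9 -0.4] toolM [ 0.45 -0.02 -0.01] uvn mm [62.6  0.3 -8.4]
TH -3.141 tilt err 0.03
```

Request:
step_arm:
  moves:
    - {"gripper": 1,"tx": 0,"ty": 0,"tz": 0.001,"wx": 0,"wy": 0,"wz": 0}
    - {"gripper": 1,"tx": 0,"ty": 0,"tz": 0,"wx": 0,"wy": 0,"wz": 0}
    - {"gripper": 1,"tx": 0,"ty": 0,"tz": 0,"wx": 0,"wy": 0,"wz": 0}
  squeeze: 40

```text
clock: 10.18
tool_pos: [0.5538, 0.2098, 0.1162]
orientation: [2.299, -1.525, -0.338]
contact_force: [1.3, 0.4, 9.7]
width: 0.0115
```

```bash
python3 go.py
```

```text
10.18 q [-0.498  0.667  0.06   1.591 -0.058  1.321 -1.588] [0.5538 0.2098 0.1162] [ 2.299 -1.525 -0.338] w 0.011462415221402155 F [1.3 0.4 9.7] M [-0.04  0.18  0.05]
toolF [ 0.2  2.8 -9.4] toolM [-0.18 -0.01 -0.07] uvn mm [62.5  0.3 -8.6]
TH -3.141 tilt err 0.04
```

Request:
step_arm:
  moves:
    - {"gripper": 1,"tx": 0,"ty": 0,"tz": -0.0012,"wx": 0,"wy": 0,"wz": 0}
    - {"gripper": 1,"tx": 0,"ty": 0.002,"tz": 0,"wx": 0,"wy": 0,"wz": 0}
    - {"gripper": 1,"tx": 0,"ty": 0.003,"tz": 0,"wx": 0,"wy": 0,"wz": 0}
  squeeze: 50

```text
clock: 10.43
tool_pos: [0.5496, 0.2081, 0.1184]
orientation: [2.298, -1.525, -0.338]
contact_force: [2.1, 0.3, -0.9]
width: 0.0114
```

```bash
python3 go.py
```

```text
10.43 q [-0.499  0.658  0.06   1.601 -0.057  1.32  -1.588] [0.5496 0.2081 0.1184] [ 2.298 -1.525 -0.338] w 0.011361451915238043 F [ 2.1  0.3 -0.9] M [ 0.31 -0.71  0.01]
toolF [ 0.6 -2.3 -0. ] toolM [ 0.78 -0.   -0.01] uvn mm [67.6  0.3 -8.5]
TH -3.141 tilt err 0.02
```

Request:
step_arm:
  moves:
    - {"gripper": 1,"tx": 0,"ty": 0.006,"tz": 0,"wx": 0,"wy": 0,"wz": 0}
    - {"gripper": 1,"tx": 0,"ty": 0.008,"tz": -0.0002,"wx": 0,"wy": 0,"wz": 0}
    - {"gripper": 1,"tx": 0,"ty": 0.008,"tz": -0.0002,"wx": 0,"wy": 0,"wz": 0}

```text
clock: 10.68
tool_pos: [0.5303, 0.1999, 0.1284]
orientation: [2.297, -1.524, -0.339]
contact_force: [0.1, 0.7, -0.7]
width: 0.0113
```

```bash
python3 go.py
```

```text
10.68 q [-0.501  0.618  0.059  1.65  -0.056  1.312 -1.591] [0.5303 0.1999 0.1284] [ 2.297 -1.524 -0.339] w 0.011304549382717239 F [ 0.1  0.7 -0.7] M [ 0.17 -0.51 -0.  ]
toolF [-0.6 -0.6  0.4] toolM [0.53 0.03 0.02] uvn mm [90.7  0.3 -8.3]
TH -3.141 tilt err 0.08
```

Request:
step_arm:
  moves:
    - {"gripper": 1,"tx": 0,"ty": 0.008,"tz": -0.0003,"wx": 0,"wy": 0,"wz": 0}
    - {"gripper": 1,"tx": 0,"ty": 0.008,"tz": -0.0003,"wx": 0,"wy": 0,"wz": 0}
    - {"gripper": 1,"tx": 0,"ty": 0.008,"tz": -0.0003,"wx": 0,"wy": 0,"wz": 0}
    - {"gripper": 1,"tx": 0,"ty": 0,"tz": 0,"wx": 0,"wy": 0,"wz": 0}

```text
clock: 11.02
tool_pos: [0.5106, 0.1915, 0.1402]
orientation: [2.298, -1.525, -0.339]
contact_force: [0.9, -0.0, -1.1]
width: 0.0109
```

```bash
python3 go.py
```

```text
11.02 q [-0.503  0.574  0.058  1.699 -0.054  1.306 -1.593] [0.5106 0.1915 0.1402] [ 2.298 -1.525 -0.339] w 0.01093337129416941 F [ 0.9 -0.  -1.1] M [ 0.2  -0.55  0.02]
toolF [ 0.3 -1.2  0.7] toolM [ 0.58  0.04 -0.  ] uvn mm [115.1   0.4  -6.7]
TH -3.141 tilt err 0.03
```

Request:
step_arm:
  moves:
    - {"gripper": 1,"tx": 0,"ty": 0,"tz": -0.01,"wx": 0,"wy": 0,"wz": 0}
    - {"gripper": 1,"tx": 0,"ty": 0,"tz": -0.02,"wx": 0,"wy": 0,"wz": 0}
    - {"gripper": 1,"tx": 0,"ty": 0,"tz": -0.025,"wx": 0,"wy": 0,"wz": 0}
    - {"gripper": 1,"tx": 0,"ty": 0,"tz": -0.025,"wx": 0,"wy": 0,"wz": 0}
    - {"gripper": 1,"tx": 0,"ty": 0,"tz": -0.02,"wx": 0,"wy": 0,"wz": 0}

```text
clock: 11.43
tool_pos: [0.5519, 0.2091, 0.2319]
orientation: [2.299, -1.525, -0.338]
contact_force: [0.9, -0.5, -1.5]
width: 0.0115
```

```bash
cat > trayfit.py <<'E'
from h import *
sc,tp=cams(0)
T=np.array([[x,y,.032] for x,y in((.075,.13),(.075,-.13),(-.075,-.13),(-.075,.13))])
ps=np.array([[249.3,240.1],[145.75,251.6],[146.25,201.75],[244.1,191.75]])
pt=np.array([[301.25,191.25],[390.75,168.25],[405.4,218.75],[314.25,242.4]])
def r(p,w): X=pose(p,T); return np.r_[w[0]*(proj(sc,X)-ps).ravel(),w[1]*(proj(tp,X)-pt).ravel()]
for w in((1,1),(1,0),(0,1)):
    o=least_squares(r,[.6,-.2,.24],args=(w,)); print(np.round(o.x,4),np.round(r(o.x,(1,1)),1),"bay",pose(o.x,[[0,.065,.004]]))
    if w==(1,1): np.save("tray.npy",o.x)
E
python3 trayfit.py
python3 - <<'E'
from snap import *
a,b=snap("6")
E
```

```text
[ 0.5828 -0.2108  0.2269] [ 1.4 -1.1 -0.4 -0.5  0.2 -0.6  0.7 -1.  -0.4 -1.8  0.3 -1.2  1.1  0.
  0.7 -0.4] bay [[ 0.5681442 -0.1474922  0.004    ]]
[ 0.5852 -0.2116  0.2236] [ 0.9 -0.1 -1.1  0.2 -0.2 -0.1  0.4 -0.2 -0.1 -2.8  0.6 -1.9  1.3 -0.7
  0.8 -1.4] bay [[ 0.57073922 -0.14819928  0.004     ]]
[ 0.5805 -0.2096  0.2293] [ 2.  -2.   0.4 -1.2  0.8 -1.2  1.2 -1.7 -0.8 -0.8 -0.2 -0.5  0.7  0.7
  0.3  0.5] bay [[ 0.56573093 -0.14629905  0.004     ]]
11.43 q [-0.506  0.547  0.071  1.52  -0.053  1.511 -1.594] [0.5519 0.2091 0.2319] [ 2.299 -1.525 -0.338] w 0.011458745327995797 F [ 0.9 -0.5 -1.5] M [ 0.23 -0.48 -0.04]
toolF [ 0.8 -1.2  1.1] toolM [ 0.53 -0.04  0.02] uvn mm [113.3   0.3  95.4]
TH -3.141 tilt err 0.04
```

View pics/scene6.png

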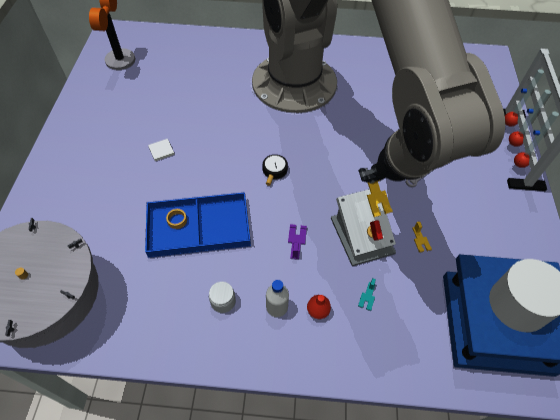

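```bash
cat >> geo.py <<'E'
tray=np.load("tray.npy")
bay=pose(tray,[[0,.065,.004]])[0]
tx_=np.array([np.cos(tray[2]),np.sin(tray[2]),0]);ty_=np.array([-np.sin(tray[2]),np.cos(tray[2]),0])
Rt=Ro.from_matrix(np.column_stack([-ty_,np.cross([0,0,-1.],-ty_),[0,0,-1.]]))
finT=bay-.0355*tx_
E
python3 - <<'E'
from go import *
print(finT)
show(seq(s,np.array([finT[0],finT[1],.2]),Rt,13))
E
```

```text
11.53 q [-0.506  0.546  0.072  1.518 -0.053  1.51  -1.594] [0.553  0.2095 0.2329] [ 2.302 -1.527 -0.335] w 0.011349616507812734 F [-0.5  0.1 -1.6] M [ 0.18 -0.5   0.01]
toolF [-0.3 -0.3  1.6] toolM [ 0.53  0.03 -0.  ] uvn mm [112.5   0.3  96.8]
TH -3.141 tilt err 0.26
[ 0.53355386 -0.15547709  0.004     ]
turn [np.float64(0.034)] shift 0.027
[{"tx": 0.025, "ty": 0.01, "tz": 0.007, "wx": 0.033, "wy": -0.003, "wz": 0.013}, {"tx": 0.026, "ty": 0.01, "tz": 0.007, "wx": 0.033, "wy": -0.003, "wz": 0.013}, {"tx": 0.025, "ty": 0.01, "tz": 0.007, "wx": 0.033, "wy": -0.003, "wz": 0.013}, {"tx": 0.026, "ty": 0.01, "tz": 0.006, "wx": 0.034, "wy": -0.002, "wz": 0.013}, {"tx": 0.026, "ty": 0.01, "tz": 0.006, "wx": 0.033, "wy": -0.003, "wz": 0.013}]
[{"tx": 0.026, "ty": 0.009, "tz": 0.006, "wx": 0.033, "wy": -0.003, "wz": 0.013}, {"tx": 0.026, "ty": 0.009, "tz": 0.005, "wx": 0.033, "wy": -0.003, "wz": 0.013}, {"tx": 0.026, "ty": 0.01, "tz": 0.004, "wx": 0.033, "wy": -0.003, "wz": 0.013}, {"tx": 0.027, "ty": 0.008, "tz": 0.005, "wx": 0.033, "wy": -0.003, "wz": 0.013}, {"tx": 0.026, "ty": 0.009, "tz": 0.004, "wx": 0.033, "wy": -0.002, "wz": 0.013}]
[{"tx": 0.027, "ty": 0.009, "tz": 0.003, "wx": 0.034, "wy": -0.003, "wz": 0.013}, {"tx": 0.027, "ty": 0.008, "tz": 0.003, "wx": 0.033, "wy": -0.003, "wz": 0.014}, {"tx": 0.027, "ty": 0.008, "tz": 0.003, "wx": 0.033, "wy": -0.003, "wz": 0.013}]
```

Request:
step_arm:
  moves:
    - {"gripper": 1,"tx": 0.015,"ty": 0.008,"tz": 0.004,"wx": 0.033,"wy": -0.003,"wz": 0.013}
    - {"gripper": 1,"tx": 0.025,"ty": 0.01,"tz": 0.006,"wx": 0.033,"wy": -0.003,"wz": 0.013}
    - {"gripper": 1,"tx": 0.026,"ty": 0.01,"tz": 0.006,"wx": 0.033,"wy": -0.003,"wz": 0.013}
    - {"gripper": 1,"tx": 0.026,"ty": 0.01,"tz": 0.006,"wx": 0.033,"wy": -0.003,"wz": 0.013}
    - {"gripper": 1,"tx": 0.026,"ty": 0.01,"tz": 0.006,"wx": 0.033,"wy": -0.003,"wz": 0.013}

```text
clock: 11.95
tool_pos: [0.5421, 0.0773, 0.2211]
orientation: [2.367, -1.689, -0.219]
contact_force: [0.9, 0.5, -0.5]
width: 0.0111
```

Request:
step_arm:
  moves:
    - {"gripper": 1,"tx": 0.026,"ty": 0.009,"tz": 0.006,"wx": 0.033,"wy": -0.003,"wz": 0.013}
    - {"gripper": 1,"tx": 0.026,"ty": 0.009,"tz": 0.005,"wx": 0.033,"wy": -0.003,"wz": 0.013}
    - {"gripper": 1,"tx": 0.026,"ty": 0.01,"tz": 0.004,"wx": 0.033,"wy": -0.003,"wz": 0.013}
    - {"gripper": 1,"tx": 0.027,"ty": 0.008,"tz": 0.005,"wx": 0.033,"wy": -0.003,"wz": 0.013}
    - {"gripper": 1,"tx": 0.026,"ty": 0.009,"tz": 0.004,"wx": 0.033,"wy": -0.003,"wz": 0.013}

```text
clock: 12.37
tool_pos: [0.5348, -0.0627, 0.208]
orientation: [2.426, -1.854, -0.09]
contact_force: [0.8, -0.5, -2.2]
width: 0.0115
```

```bash
python3 - <<'E'
from go import *
show(seq(s,np.array([finT[0],finT[1],.18]),Rt,5))
E
```

```text
12.37 q [-0.182  0.299  0.194  1.898 -0.026  1.049 -1.285] [ 0.5348 -0.0627  0.208 ] [ 2.426 -1.854 -0.09 ] w 0.011453631759992599 F [ 0.8 -0.5 -2.2] M [ 0.1  -0.1   0.06]
toolF [ 0.7 -0.9  2.1] toolM [ 0.12 -0.06 -0.06] uvn mm [213.2 244.1  22.5]
TH -3.018 tilt err 19.0
turn [np.float64(0.021)] shift 0.018
[{"tx": 0.018, "ty": 0.004, "tz": 0.006, "wx": 0.021, "wy": -0.002, "wz": 0.008}, {"tx": 0.018, "ty": 0.005, "tz": 0.006, "wx": 0.021, "wy": -0.001, "wz": 0.007}, {"tx": 0.018, "ty": 0.004, "tz": 0.006, "wx": 0.021, "wy": -0.002, "wz": 0.008}, {"tx": 0.017, "ty": 0.005, "tz": 0.006, "wx": 0.021, "wy": -0.002, "wz": 0.008}, {"tx": 0.018, "ty": 0.004, "tz": 0.006, "wx": 0.021, "wy": -0.001, "wz": 0.007}]
```

Request:
step_arm:
  moves:
    - {"gripper": 1,"tx": 0.022,"ty": 0.005,"tz": 0.006,"wx": 0.025,"wy": -0.002,"wz": 0.009}
    - {"gripper": 1,"tx": 0.022,"ty": 0.005,"tz": 0.006,"wx": 0.025,"wy": -0.002,"wz": 0.009}
    - {"gripper": 1,"tx": 0.022,"ty": 0.005,"tz": 0.006,"wx": 0.025,"wy": -0.002,"wz": 0.009}
    - {"gripper": 1,"tx": 0.018,"ty": 0.004,"tz": 0.006,"wx": 0.023,"wy": -0.002,"wz": 0.009}
    - {"gripper": 1,"tx": 0,"ty": 0,"tz": 0,"wx": 0,"wy": 0,"wz": 0}

```text
clock: 12.78
tool_pos: [0.5346, -0.1522, 0.185]
orientation: [2.45, -1.954, -0.008]
contact_force: [-0.8, -0.6, -1.1]
width: 0.0114
```

```bash
python3 - <<'E'
from snap import *
a,b=snap("7")
crop(a["pixels"][:,:,::-1],135,150,135,110,5,"pics/s7.png")
crop(b["pixels"][:,:,::-1],290,150,120,100,5,"pics/t7.png")
show(seq(s,np.array([finT[0],finT[1],.1]),Rt,4))
E
```

```text
12.78 q [-0.033  0.309  0.232  1.944 -0.083  0.906 -1.106] [ 0.5346 -0.1522  0.185 ] [ 2.45  -1.954 -0.008] w 0.011355242321559083 F [-0.8 -0.6 -1.1] M [-0.05  0.05 -0.04]
toolF [0.5 0.9 1.1] toolM [-0.06  0.03  0.04] uvn mm [235.2 326.4 -13.2]
TH -2.982 tilt err 24.5
turn [np.float64(0.003)] shift 0.022
[{"tx": 0.001, "ty": 0.0, "tz": 0.021, "wx": 0.002, "wy": -0.0, "wz": -0.001}, {"tx": 0.0, "ty": 0.001, "tz": 0.022, "wx": 0.002, "wy": -0.0, "wz": -0.0}, {"tx": 0.001, "ty": -0.0, "tz": 0.021, "wx": 0.003, "wy": -0.001, "wz": -0.001}, {"tx": 0.001, "ty": 0.0, "tz": 0.021, "wx": 0.002, "wy": 0.0, "wz": -0.001}]
```

View pics/s7.png

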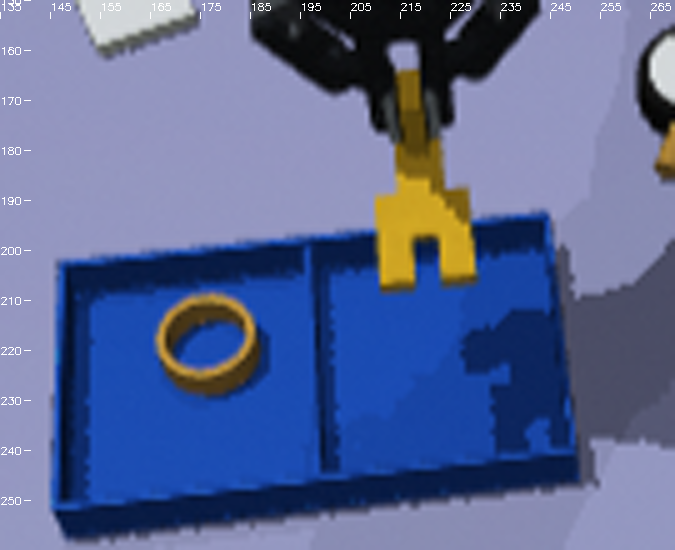

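View pics/t7.png

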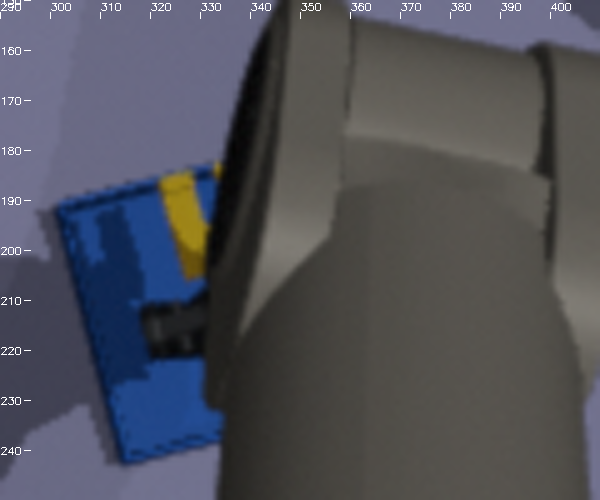

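Request:
step_arm:
  moves:
    - {"gripper": 1,"tx": 0.001,"ty": 0,"tz": 0.02,"wx": 0.003,"wy": 0,"wz": -0.001}
    - {"gripper": 1,"tx": 0,"ty": 0,"tz": 0.02,"wx": 0.003,"wy": 0,"wz": -0.001}
    - {"gripper": 1,"tx": 0.001,"ty": 0,"tz": 0.02,"wx": 0.002,"wy": 0,"wz": 0}
    - {"gripper": 1,"tx": 0,"ty": 0,"tz": 0.015,"wx": 0,"wy": 0,"wz": 0}
    - {"gripper": 1,"tx": 0,"ty": 0,"tz": 0,"wx": 0,"wy": 0,"wz": 0}

```text
clock: 13.3
tool_pos: [0.5352, -0.1482, 0.1084]
orientation: [2.464, -1.946, -0.006]
contact_force: [-0.8, 1.0, -1.7]
width: 0.0113
```

```bash
cat > ovk.py <<'E'
from ovf import *
def ovk(tag,name,x,y,w,h,k,out):
    c=pickle.load(open(f"pics/{name}{tag}.pkl","rb"));s=c["state"]
    p=np.array(s["tool_pos"]);R=Ro.from_rotvec(s["orientation"])
    im=cv2.resize(c["pixels"][y:y+h,x:x+w,::-1].copy(),None,fx=k,fy=k,interpolation=cv2.INTER_CUBIC)
    # tool: x=keeper y, y=keeper x, z=-keeper z
    boxl(p,R,c,im,x,y,k,(-.022,.022),(-.084,-.04),(.026,.031),(0,255,0))
    boxl(p,R,c,im,x,y,k,(-.006,.006),(-.012,.012),(-.012,.026),(255,0,255))
    cv2.imwrite(out,im)
E
python3 - <<'E'
from snap import *
from ovk import ovk
a,b=snap("8")
ovk("8","scene",135,150,135,110,5,"pics/s8.png")
ovk("8","top",290,150,120,100,5,"pics/t8.png")
show(seq(s,np.array([finT[0],finT[1],.05]),Rt,4,nd=4))
E
```

```text
13.3 q [-0.012  0.411  0.205  2.002 -0.12   0.745 -1.071] [ 0.5352 -0.1482  0.1084] [ 2.464 -1.946 -0.006] w 0.011306113881580086 F [-0.8  1.  -1.7] M [ 0.02  0.11 -0.  ]
toolF [-1.2  0.5  1.7] toolM [-0.1  -0.05  0.  ] uvn mm [200.9 323.  -81.8]
TH -2.992 tilt err 24.78
turn [np.float64(0.0018)] shift 0.0146
[{"tx": 0.0017, "ty": 0.0008, "tz": 0.0146, "wx": 0.0011, "wy": 0.0005, "wz": 0.0018}, {"tx": 0.0017, "ty": 0.0007, "tz": 0.0146, "wx": 0.001, "wy": 0.0004, "wz": 0.0017}, {"tx": 0.0017, "ty": 0.0008, "tz": 0.0146, "wx": 0.0011, "wy": 0.0005, "wz": 0.0018}, {"tx": 0.0017, "ty": 0.0008, "tz": 0.0146, "wx": 0.001, "wy": 0.0005, "wz": 0.0017}]
```

View pics/s8.png

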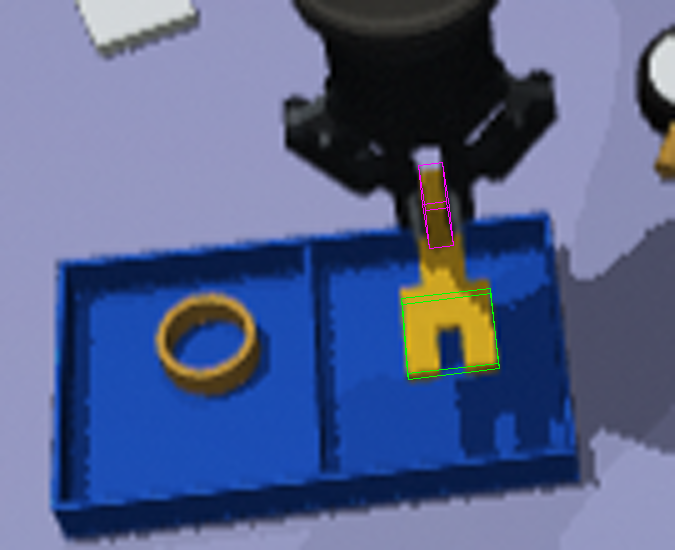

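View pics/t8.png

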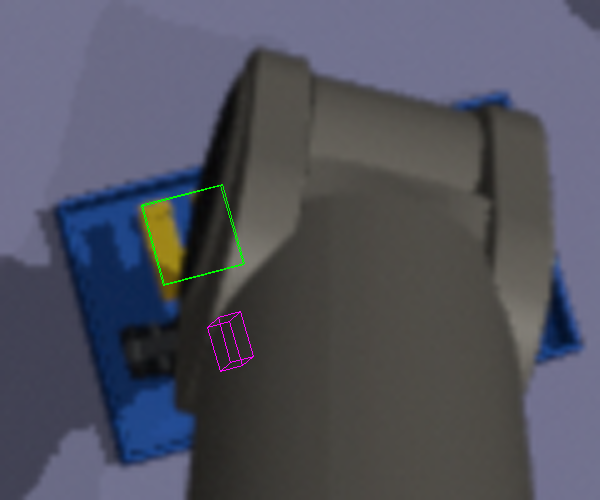

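Request:
step_arm:
  moves:
    - {"gripper": 1,"tx": 0.002,"ty": 0.001,"tz": 0.015,"wx": 0.001,"wy": 0.0005,"wz": 0.002}
    - {"gripper": 1,"tx": 0.002,"ty": 0.001,"tz": 0.014,"wx": 0.001,"wy": 0.0005,"wz": 0.002}
    - {"gripper": 1,"tx": 0.002,"ty": 0.0005,"tz": 0.012,"wx": 0.001,"wy": 0.0005,"wz": 0.002}
    - {"gripper": 1,"tx": 0.001,"ty": 0.0005,"tz": 0.008,"wx": 0.001,"wy": 0,"wz": 0.001}
    - {"gripper": 1,"tx": 0,"ty": 0,"tz": 0,"wx": 0,"wy": 0,"wz": 0}

```text
clock: 13.82
tool_pos: [0.5347, -0.1573, 0.0611]
orientation: [-2.456, 1.957, -0.004]
contact_force: [-0.9, -0.5, -1.2]
width: 0.0116
```

Request:
step_arm:
  moves:
    - {"gripper": 1,"tx": 0,"ty": 0,"tz": 0,"wx": 0,"wy": 0,"wz": 0}
    - {"gripper": 1,"tx": 0,"ty": 0,"tz": 0,"wx": 0,"wy": 0,"wz": 0}

```text
clock: 13.98
tool_pos: [0.5356, -0.1573, 0.0627]
orientation: [-2.455, 1.956, -0.007]
contact_force: [0.1, -0.0, -1.4]
width: 0.0109
```

```bash
python3 - <<'E'
from snap import *
show(seq(s,np.array([finT[0],finT[1],.045]),Rt,3,nd=4))
E
```

```text
13.98 q [ 0.019  0.481  0.189  2.024 -0.146  0.644 -1.042] [ 0.5356 -0.1573  0.0627] [-2.455  1.956 -0.007] w 0.010925341084262755 F [ 0.1 -0.  -1.4] M [0.01 0.03 0.05]
toolF [ 0.  -0.1  1.4] toolM [-0.03 -0.02 -0.05] uvn mm [ 184.4  331.6 -124.5]
TH -2.983 tilt err 25.25
turn [np.float64(0.0016)] shift 0.0059
[{"tx": -0.0008, "ty": 0.0006, "tz": 0.0059, "wx": -0.0016, "wy": -0.0006, "wz": -0.0006}, {"tx": -0.0007, "ty": 0.0005, "tz": 0.0059, "wx": -0.0015, "wy": -0.0005, "wz": -0.0006}, {"tx": -0.0008, "ty": 0.0006, "tz": 0.0059, "wx": -0.0016, "wy": -0.0006, "wz": -0.0006}]
```

Request:
step_arm:
  moves:
    - {"gripper": 1,"tx": -0.001,"ty": 0.0006,"tz": 0.006,"wx": -0.0016,"wy": -0.0006,"wz": -0.0006}
    - {"gripper": 1,"tx": -0.0007,"ty": 0.0006,"tz": 0.006,"wx": -0.0016,"wy": -0.0006,"wz": -0.0006}
    - {"gripper": 1,"tx": -0.0007,"ty": 0.0006,"tz": 0.006,"wx": -0.0016,"wy": -0.0006,"wz": -0.0006}
    - {"gripper": 1,"tx": 0,"ty": 0,"tz": 0,"wx": 0,"wy": 0,"wz": 0}
    - {"gripper": 1,"tx": 0,"ty": 0,"tz": 0,"wx": 0,"wy": 0,"wz": 0}

```text
clock: 14.4
tool_pos: [0.5325, -0.1553, 0.0435]
orientation: [2.458, -1.955, -0.003]
contact_force: [-0.2, -0.2, -1.2]
width: 0.0111
```

```bash
python3 - <<'E'
from snap import *
from ovk import ovk
show(seq(s,np.array([finT[0],finT[1],.036]),Rt,3,nd=4))
a,b=snap("9")
ovk("9","scene",135,150,135,110,5,"pics/s9.png")
E
```

```text
14.4 q [ 0.023  0.511  0.181  2.034 -0.154  0.611 -1.036] [ 0.5325 -0.1553  0.0435] [ 2.458 -1.955 -0.003] w 0.011082028290335395 F [-0.2 -0.2 -1.2] M [-0.02  0.04  0.03]
toolF [0.2 0.2 1.2] toolM [-0.04  0.01 -0.03] uvn mm [ 178.2  328.5 -142.7]
TH -2.985 tilt err 24.9
turn [np.float64(0.0006)] shift 0.0025
[{"tx": 0.0001, "ty": -0.0003, "tz": 0.0025, "wx": 0.0006, "wy": 0.0002, "wz": 0.0}, {"tx": 0.0002, "ty": -0.0003, "tz": 0.0025, "wx": 0.0006, "wy": 0.0003, "wz": 0.0}, {"tx": 0.0001, "ty": -0.0004, "tz": 0.0025, "wx": 0.0006, "wy": 0.0002, "wz": 0.0001}]
```

View pics/s9.png

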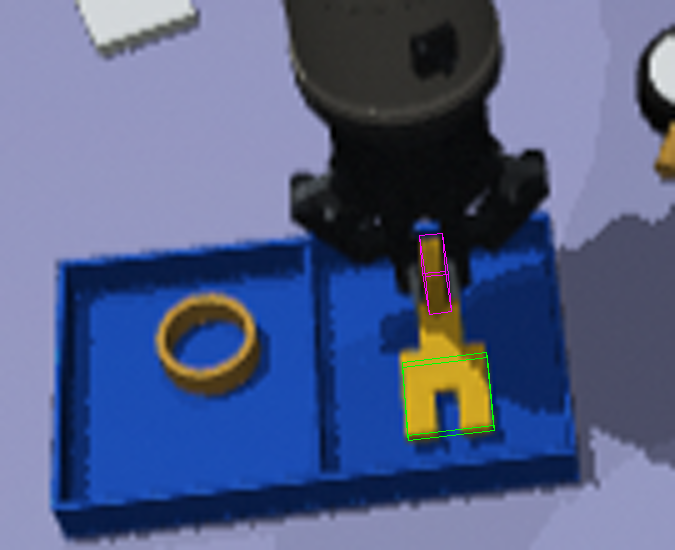

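Request:
step_arm:
  moves:
    - {"gripper": 1,"tx": 0.0003,"ty": -0.0005,"tz": 0.0025,"wx": 0.001,"wy": 0.0005,"wz": 0}
    - {"gripper": 1,"tx": 0,"ty": -0.0005,"tz": 0.0025,"wx": 0.001,"wy": 0,"wz": 0}
    - {"gripper": 1,"tx": 0,"ty": 0,"tz": 0.001,"wx": 0,"wy": 0,"wz": 0}
    - {"gripper": 1,"tx": 0,"ty": 0,"tz": 0,"wx": 0,"wy": 0,"wz": 0}
    - {"gripper": 1,"tx": 0,"ty": 0,"tz": 0,"wx": 0,"wy": 0,"wz": 0}

```text
clock: 14.92
tool_pos: [0.5339, -0.1555, 0.0379]
orientation: [-2.458, 1.955, -0.001]
contact_force: [0.1, 0.3, -1.4]
width: 0.0112
```

```bash
python3 go.py
```

```text
14.92 q [ 0.026  0.521  0.177  2.034 -0.157  0.598 -1.034] [ 0.5339 -0.1555  0.0379] [-2.458e+00  1.955e+00 -1.000e-03] w 0.011249450358102313 F [ 0.1  0.3 -1.4] M [0.04 0.06 0.04]
toolF [-0.3 -0.2  1.4] toolM [-0.05 -0.05 -0.04] uvn mm [ 174.8  329.1 -147.3]
TH -2.985 tilt err 25.05
```

Request:
step_arm:
  moves:
    - {"gripper": 1,"tx": 0,"ty": 0,"tz": 0.001,"wx": 0,"wy": 0,"wz": 0}
    - {"gripper": 1,"tx": 0,"ty": 0,"tz": 0.001,"wx": 0,"wy": 0,"wz": 0}
    - {"gripper": 1,"tx": 0,"ty": 0,"tz": 0,"wx": 0,"wy": 0,"wz": 0}

```text
clock: 15.17
tool_pos: [0.5338, -0.1555, 0.0359]
orientation: [-2.458, 1.955, -0.001]
contact_force: [0.1, -0.6, -1.9]
width: 0.0115
```

```bash
python3 go.py
```

```text
15.17 q [ 0.027  0.524  0.176  2.035 -0.158  0.594 -1.033] [ 0.5338 -0.1555  0.0359] [-2.458e+00  1.955e+00 -1.000e-03] w 0.011502518125325167 F [ 0.1 -0.6 -1.9] M [0.04 0.07 0.02]
toolF [0.6 0.  1.9] toolM [-0.06 -0.05 -0.02] uvn mm [ 173.9  329.1 -149.2]
TH -2.985 tilt err 25.05
```

Request:
step_arm:
  moves:
    - {"gripper": 1,"tx": 0,"ty": 0,"tz": 0.0006,"wx": 0,"wy": 0,"wz": 0}
    - {"gripper": 1,"tx": 0,"ty": 0,"tz": 0.0006,"wx": 0,"wy": 0,"wz": 0}
    - {"gripper": 1,"tx": 0,"ty": 0,"tz": 0,"wx": 0,"wy": 0,"wz": 0}

```text
clock: 15.42
tool_pos: [0.5339, -0.1554, 0.0347]
orientation: [-2.458, 1.955, -0.001]
contact_force: [0.2, 0.4, -1.2]
width: 0.011
```

```bash
python3 go.py
```

```text
15.42 q [ 0.028  0.526  0.176  2.035 -0.158  0.592 -1.032] [ 0.5339 -0.1554  0.0347] [-2.458e+00  1.955e+00 -1.000e-03] w 0.011022530556913882 F [ 0.2  0.4 -1.2] M [ 0.02 -0.    0.04]
toolF [-0.4 -0.3  1.2] toolM [ 0.   -0.01 -0.04] uvn mm [ 173.4  329.1 -150.2]
TH -2.985 tilt err 25.06
```

Request:
step_arm:
  moves:
    - {"gripper": 1,"tx": 0,"ty": 0,"tz": 0.0005,"wx": 0,"wy": 0,"wz": 0}
    - {"gripper": 1,"tx": 0,"ty": 0,"tz": 0.0005,"wx": 0,"wy": 0,"wz": 0}
    - {"gripper": 1,"tx": 0,"ty": 0,"tz": 0.0005,"wx": 0,"wy": 0,"wz": 0}
    - {"gripper": 1,"tx": 0,"ty": 0,"tz": 0,"wx": 0,"wy": 0,"wz": 0}

```text
clock: 15.75
tool_pos: [0.5339, -0.1555, 0.0345]
orientation: [-2.457, 1.955, -0.001]
contact_force: [-9.4, 3.0, 26.9]
width: 0.0112
```

```bash
python3 go.py
```

```text
15.75 q [ 0.028  0.526  0.175  2.035 -0.159  0.591 -1.032] [ 0.5339 -0.1555  0.0345] [-2.457e+00  1.955e+00 -1.000e-03] w 0.011209533504687038 F [-9.4  3.  26.9] M [0.58 2.05 0.02]
toolF [ -5.    8.4 -26.9] toolM [-1.87 -1.03 -0.02] uvn mm [ 173.3  329.2 -150.4]
TH -2.985 tilt err 25.08
```

Request:
step_arm:
  moves:
    - {"gripper": 1,"tx": 0,"ty": 0,"tz": -0.0009,"wx": 0,"wy": 0,"wz": 0}
    - {"gripper": 1,"tx": 0,"ty": 0,"tz": 0,"wx": 0,"wy": 0,"wz": 0}
  squeeze: 30

```text
clock: 15.92
tool_pos: [0.5342, -0.1555, 0.0346]
orientation: [-2.458, 1.955, -0.002]
contact_force: [0.7, -0.2, 6.1]
width: 0.0111
```

```bash
python3 go.py
```

```text
15.92 q [ 0.028  0.526  0.175  2.035 -0.159  0.591 -1.032] [ 0.5342 -0.1555  0.0346] [-2.458e+00  1.955e+00 -2.000e-03] w 0.011102736475395595 F [ 0.7 -0.2  6.1] M [0.08 0.01 0.02]
toolF [ 0.3 -0.6 -6.1] toolM [ 0.01 -0.08 -0.02] uvn mm [ 173.1  329.3 -150.2]
TH -2.985 tilt err 25.1
```

Request:
step_arm:
  moves:
    - {"gripper": 0.7,"tx": 0,"ty": 0,"tz": 0,"wx": 0,"wy": 0,"wz": 0}
    - {"gripper": 0.4,"tx": 0,"ty": 0,"tz": 0,"wx": 0,"wy": 0,"wz": 0}
    - {"gripper": 0.1,"tx": 0,"ty": 0,"tz": 0,"wx": 0,"wy": 0,"wz": 0}
    - {"gripper": 0.1,"tx": 0,"ty": 0,"tz": 0,"wx": 0,"wy": 0,"wz": 0}

```text
clock: 16.25
tool_pos: [0.5339, -0.1555, 0.0341]
orientation: [-2.458, 1.955, -0.001]
contact_force: [-0.6, 0.8, 0.0]
width: 0.0385
```

Request:
step_arm:
  moves:
    - {"gripper": 0.1,"tx": 0,"ty": 0,"tz": -0.01,"wx": 0,"wy": 0,"wz": 0}
    - {"gripper": 0.1,"tx": 0,"ty": 0,"tz": -0.02,"wx": 0,"wy": 0,"wz": 0}
    - {"gripper": 0.1,"tx": 0,"ty": 0,"tz": -0.035,"wx": 0,"wy": 0,"wz": 0}
    - {"gripper": 0.1,"tx": 0,"ty": 0,"tz": -0.04,"wx": 0,"wy": 0,"wz": 0}
    - {"gripper": 0.1,"tx": 0,"ty": 0,"tz": -0.04,"wx": 0,"wy": 0,"wz": 0}

```text
clock: 16.67
tool_pos: [0.5331, -0.1556, 0.1812]
orientation: [-2.458, 1.956, -0.0]
contact_force: [0.4, 0.4, 0.5]
width: 0.0386
```

```bash
python3 - <<'E'
from snap import *
a,b=snap("10")
crop(a["pixels"][:,:,::-1],135,150,135,110,5,"pics/s10.png")
E
```

```text
16.67 q [-0.026  0.309  0.234  1.954 -0.091  0.889 -1.09 ] [ 0.5331 -0.1556  0.1812] [-2.458  1.956 -0.   ] w 0.03859402808873208 F [0.4 0.4 0.5] M [ 0.07 -0.04 -0.01]
toolF [-0.2 -0.5 -0.5] toolM [ 0.06 -0.06  0.01] uvn mm [236.  328.9 -17.8]
TH -2.985 tilt err 25.01
```

View pics/s10.png

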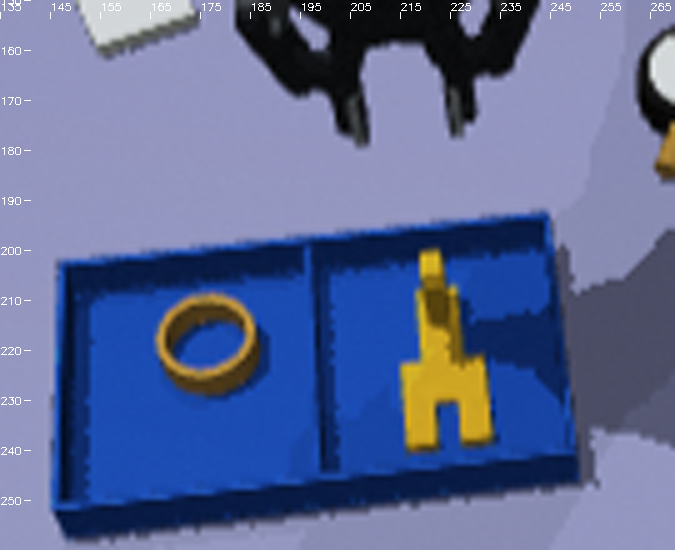

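View pics/scene10.png

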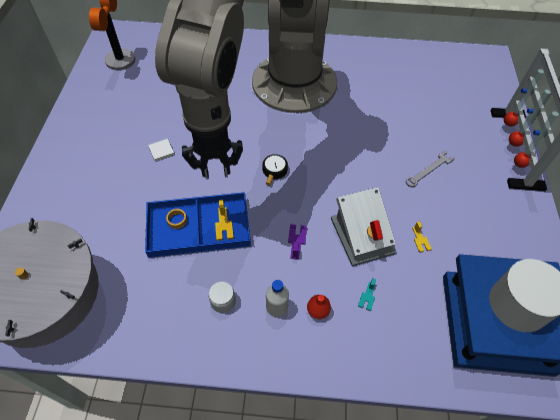

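Request:
step_arm:
  moves:
    - {"gripper": 0.1,"tx": -0.03,"ty": 0,"tz": -0.02,"wx": 0,"wy": 0,"wz": 0}
    - {"gripper": 0.1,"tx": -0.04,"ty": 0,"tz": -0.01,"wx": 0,"wy": 0,"wz": 0}
    - {"gripper": 0.1,"tx": -0.04,"ty": 0,"tz": -0.01,"wx": 0,"wy": 0,"wz": 0}
    - {"gripper": 0.1,"tx": -0.04,"ty": 0,"tz": 0,"wx": 0,"wy": 0,"wz": 0}
    - {"gripper": 0.1,"tx": -0.04,"ty": 0,"tz": 0,"wx": 0,"wy": 0,"wz": 0}

```text
clock: 17.18
tool_pos: [0.4905, 0.0312, 0.2206]
orientation: [-2.456, 1.955, -0.003]
contact_force: [1.2, 0.2, -0.9]
width: 0.0385
```

```bash
python3 - <<'E'
from snap import *
a,b=snap("11")
def poly(c_,img,x,y,k,L,col):
    q=((proj(c_,L)-[x,y]+.5)*k).astype(int)
    cv2.polylines(img,[q.reshape(-1,1,2)],True,col,1)
mid=bay
for nm,c_,(x,y,w,h) in(("s",a,(135,180,120,85)),("t",b,(290,160,125,90))):
    k=6;img=cv2.resize(c_["pixels"][y:y+h,x:x+w,::-1].copy(),None,fx=k,fy=k,interpolation=cv2.INTER_CUBIC)
    L=np.array([bay+i*tx_+j*ty_+[0,0,.005] for i,j in((.0485,.022),(.0485,-.022),(.0045,-.022),(.0045,-.011),(-.0485,-.011),(-.0485,.011),(.0045,.011),(.0045,.022))])
    poly(c_,img,x,y,k,L,(0,255,0)); cv2.imwrite(f"pics/{nm}11.png",img)
E
```

```text
17.18 q [-0.312  0.153  0.129  2.046 -0.024  0.941 -1.514] [0.4905 0.0312 0.2206] [-2.456  1.955 -0.003] w 0.03852744886456076 F [ 1.2  0.2 -0.9] M [ 0.06 -0.01  0.02]
toolF [ 0.  -1.2  0.9] toolM [ 0.02 -0.06 -0.02] uvn mm [222.5 140.3  32.1]
TH -2.984 tilt err 25.18
```

View pics/s11.png

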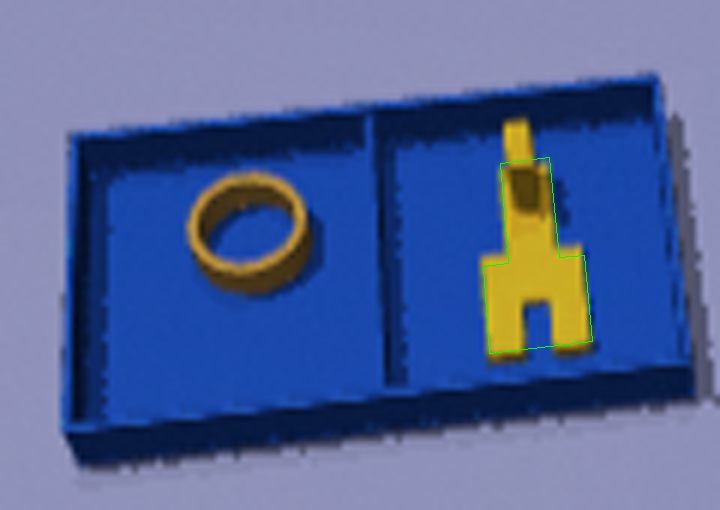

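View pics/t11.png

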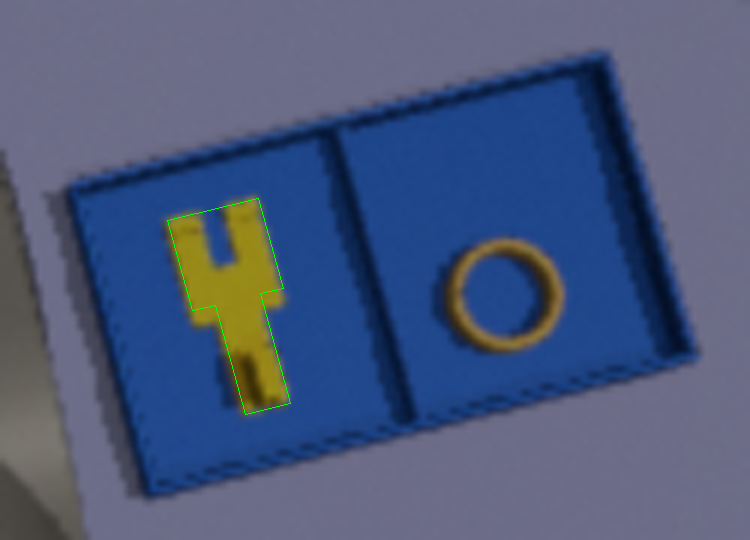

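View pics/top11.png

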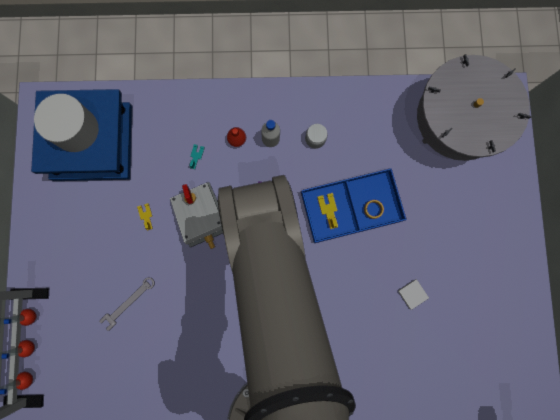

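Request:
step_arm:
  moves:
    - {"gripper": 0.1,"tx": 0,"ty": 0,"tz": 0,"wx": 0,"wy": 0,"wz": 0}
    - {"gripper": 0.1,"tx": 0,"ty": 0,"tz": 0,"wx": 0,"wy": 0,"wz": 0}
    - {"gripper": 0.1,"tx": 0,"ty": 0,"tz": 0,"wx": 0,"wy": 0,"wz": 0}

```text
clock: 17.53
tool_pos: [0.4912, 0.0284, 0.2194]
orientation: [-2.456, 1.958, -0.002]
contact_force: [0.4, -0.5, 0.2]
width: 0.0385
```

```bash
python3 - <<'E'
from bench import robot
import numpy as np
print(np.abs(robot.observe()["joint_vel"]).max())
print(robot.finish_job())
E
```

```text
0.008741641730553508
the job is handed in; nothing more can be done
None
```

The keeper plate is off the gas inlet block and lies flat, fin up, in the empty bay of the blue tray. I handed the job in at about 17.5 s.

- **Nut:** I turned it about 3.1 rad clockwise, in small steps at first. It gave against roughly 0.15–0.2 N m, and the gripper rose about 2 mm per radian with it. It ended at about 3.2 rad by the gripper's angle and was left loose.
- **Keeper:** I drew it about 52 mm up the slope, lifted it and lowered it until the tray floor took it. That contact peaked at about 27 N up on the tool. I eased it to about 6 N before letting go.
- **Last checks:** Both cameras show the keeper within about 2–3 mm of the bay's centre and lengthwise along the tray. The tray, ring and other objects I could see look unmoved. The arm stood clear with almost no contact force.
- **Disagreement:** The two cameras put the block and tray up to 5 mm apart. I used the joint fit, and the nut and fin grips bore it out to about 1 mm.
- **Not checked:** In the final top view the arm hid the gauge and the purple look-alike. Both looked in place in the scene picture taken just before that last move.

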